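# Fetch the bearing from behind the stock and close the row up

### The arm

A 7-joint arm with a two-finger parallel gripper is mounted at the origin on the work surface. World frame = base frame: x ahead of the robot, y to its left, z up, the work surface at z = 0. Lengths are in m, angles in rad, forces in N, time in s.
With the tool pointing down it reaches from about 0.425 to 0.925 m from the base axis. Payload 6.8 kg.
Tool frame: the origin (TCP) lies at the very end of the fingers, on their centre line; the grasp point (between the pads) lies 19 mm behind it; z points along the fingers, y is the line along which they close (so a half turn about z gives the same grasp; the last joint's range is limited). The gripper opens to 85 mm and grips with 20 to 120 N. Pads are 22 mm wide; open, the fingers measure 114 mm over their backs; the gripper's body (76 mm by 85 mm) begins 54 mm behind the grasp point. The pads swing forward as they close: fully open they stand 13 mm farther back than shut.
Start: joints at [-1.351, 0.477, 0.022, 1.555, -0.011, 1.109, -0.083], TCP at [0.217, 0.639, 0.231] pointing down, gripper open.
Joint ranges: [-2.96, 2.96], [-0.34, 2.1], [-1.41, 1.46], [0.24, 2.44], [-1.37, 4.51], [0.17, 1.92], [-2.96, 2.96]. Speed limits (rad/s): [2.39, 2.39, 3.14, 3.14, 3.14, 3.14, 3.14].

### API

Orientations are given as a unit quaternion [w, x, y, z].
In Python, from station import get_obs, read_camera, hand_in gives the robot as it stands.
- The arm moves only by the tool arm_command, never from a script. Its argument "commands" is one flat list of numbers, 7 for each row, row after row: the shift along the tool's x, y, z in m, then the turn, a rotation vector about the tool's x, y, z in degrees, then the opening, from 0 (shut) to 1 (fully open). In form: [tx, ty, tz, rx, ry, rz, fingers, tx, ty, tz, rx, ry, rz, fingers, ...]. A call has 1 to 8 rows; each row is the pose to reach, as a shift and turn from the pose commanded when the call began, along the tool's axes at that moment; what a row does not reach only later rows make up. A row lasts 1/10 s, in which the tool goes at most 50 mm and 8.59 degrees, less where a joint would pass 70% of its speed; a pose out of reach is approached as far as the arm can. A call with a gripper value outside its range is refused whole. The fingers move at their own pace and stop on an object; "force" is the grip in N (left out, the last holds). Time passes only in rows, so rows that repeat a pose let the fingers close. It gives the time, the measured TCP pose, the force, the opening and the grip force at its end, in the units of the state.
- get_obs(): the state, without advancing time (a new reading comes with each control period).
- read_camera(name): name is "scene" or "side" or "wrist"; returns a dict with "img" (400x640x3 uint8, red, green, blue), "camera_matrix" (3x3 intrinsics, pixels), "k1" (the pictures are not rectified: a ray, as slopes to the right and down, at radius r is drawn at 1 + k1 r^2 times it, then the intrinsics apply), "pose" (4x4, takes a point from camera to world coordinates). Camera axes: x right, y down, z forward; pixel columns grow to the right and rows downward; lengths in m; the calibration is good to about 2 mm. A picture is of the moment at which its call begins. There is no depth.
- hand_in(): hands the job in; it is judged then, once.
The state is a dict: "t": time; "q": joint angles; "joint_vel": joint speeds; "joint_torque": joint torques, N m; "eef_pos": TCP position; "tool_rot": TCP orientation; "contact_force": force on the tool from outside, world axes, zero at the start; "torque": the same for the moment, N m; "gripper_width": opening from 0.0 (shut) to 1.0 (fully open); "grasp_force": force on a finger pad.
Only numpy, scipy, OpenCV 4.12 (cv2) and the standard library are available. Lean on these libraries where they do the work, as an engineer would, in place of code of your own. Each camera call takes 0.05 s, during which the arm holds its last target. There are 200 camera calls.

### The job

Clear the big carton, the slim carton and the tin out of the grey stock bay on to the black side mat, all three standing there before you touch the bearing; then fetch the bearing from behind them and lay it flat in the empty shallow tray, set down, not dropped. Then put the stock back in the bay, one at a time: first the big carton pushed snugly into the corner where the two low walls meet, next the slim carton against the back wall with its broad face snug against the big carton, last the tin against the back wall and snug against the slim carton. Keep cartons and tin upright throughout, leave the loose nut in the bay where it lies, and let go of everything.

Things in the scene. Friction and masses are not known exactly. Their poses are not given: they have to be found in the camera images.
- big_carton_mid (a point): Big plain cardboard carton with a pale tape strip on top, square footprint 58 x 58 mm, 105 mm tall, about 0.3 kg, loose. The point is its centre, 52.5 mm above its underside; z is up, x and y are square to its sides. At the start it stands in the bay in the front row.
- slim_carton_mid (a point): Slim plain cardboard carton with a pale tape strip on top, footprint 58 mm along its x by 36 mm along its y, 90 mm tall, about 0.2 kg, loose. The point is its centre, 45 mm above its underside; z is up. Its broad faces (58 x 90 mm) look along its y. At the start it stands in the front row of the bay.
- tin_mid (a point): Round steel tin with a pale label band, 56 mm in diameter, 80 mm tall, about 0.35 kg, loose. The point is its centre, 40 mm above its underside; z is up. At the start it stands in the front row of the bay. The places of the two cartons and the tin in the front row are shuffled.
- bearing_mid (a point): Steel ball bearing lying flat, a disc 52 mm in diameter and 24 mm high (its bore is closed by a black cap), about 0.2 kg, loose. The point is its centre, 12 mm above its underside. At the start it lies in the bay behind the front row, between it and the back wall, so close (a few mm) that the tall stock leaves no room for a gripper over it.
- bay_corner (a point): Grey stock bay fixed to the table: floor 185 mm deep (x), 252 mm wide (y), 4 mm thick, with two walls 30 mm high over the floor, 4 mm thick. The point: inner corner where the walls meet, on top of the floor. x points towards the back wall, y along it towards the side wall, z up; walls lie at +x and +y of the point, the floor reaches to x=-180, y=-250 mm; the other two sides are open.
- side_mat: Black rubber mat fixed to the table, 280 mm along its x, 140 mm along its y, 3 mm thick; origin at the centre of its underside. Empty at the start; it lies to the left or right of the bay, the tray on the other side.
- tray: Empty shallow red open-topped tray fixed to the table, 170 mm along its x, 150 mm along its y, 30 mm high, walls and floor 4 mm thick; origin at the centre of its underside.
- nut_mid (a point): Loose brass hexagon nut lying in the bay near the far end of the back wall, 24 mm across the flats and 13 mm high, to be left alone. The point is its centre.

How it is judged:
On the way, in this order (a step that is already met when the one before it is completed fails the run):
1. both cartons and the tin stand upright on the side mat, let go, and the bearing is still where it lay (x of big_carton_mid in the frame of side_mat between -0.14 and 0.14 m and y of big_carton_mid in the frame of side_mat between -0.07 and 0.07 m and z of big_carton_mid in the frame of side_mat between 0.0475 and 0.0635 m and angle between each of big_carton_mid, slim_carton_mid, tin_mid's own z axis and vertical below 0.15 rad and linear speed of each of big_carton, slim_carton, tin below 0.03 m/s and contact force between each of big_carton, slim_carton, tin and the fingers below 0.5 N and x of slim_carton_mid in the frame of side_mat between -0.14 and 0.14 m and y of slim_carton_mid in the frame of side_mat between -0.07 and 0.07 m and z of slim_carton_mid in the frame of side_mat between 0.04 and 0.056 m and x of tin_mid in the frame of side_mat between -0.14 and 0.14 m and y of tin_mid in the frame of side_mat between -0.07 and 0.07 m and z of tin_mid in the frame of side_mat between 0.035 and 0.051 m and distance of bearing_mid from where it was at the start of the episode below 0.03 m), for 0.2 s.
2. the bearing lies flat in the tray, let go, with both cartons and the tin still on the mat (x of bearing_mid in the frame of tray between -0.081 and 0.081 m and y of bearing_mid in the frame of tray between -0.071 and 0.071 m and z of bearing_mid in the frame of tray between 0.008 and 0.024 m and linear speed of each of bearing, big_carton, slim_carton, tin below 0.03 m/s and contact force between each of bearing, big_carton, slim_carton, tin and the fingers below 0.5 N and x of big_carton_mid in the frame of side_mat between -0.14 and 0.14 m and y of big_carton_mid in the frame of side_mat between -0.07 and 0.07 m and z of big_carton_mid in the frame of side_mat between 0.0475 and 0.0635 m and angle between each of big_carton_mid, slim_carton_mid, tin_mid's own z axis and vertical below 0.15 rad and x of slim_carton_mid in the frame of side_mat between -0.14 and 0.14 m and y of slim_carton_mid in the frame of side_mat between -0.07 and 0.07 m and z of slim_carton_mid in the frame of side_mat between 0.04 and 0.056 m and x of tin_mid in the frame of side_mat between -0.14 and 0.14 m and y of tin_mid in the frame of side_mat between -0.07 and 0.07 m and z of tin_mid in the frame of side_mat between 0.035 and 0.051 m), for 0.2 s.
3. the big carton stands in the corner of the bay, let go (x of big_carton_mid in the frame of bay_corner between -0.04 and -0.02 m and y of big_carton_mid in the frame of bay_corner between -0.04 and -0.02 m and (angle between the x axis of big_carton_mid and the x axis of bay_corner, either way round below 0.15 rad or angle between the x axis of big_carton_mid and the y axis of bay_corner, either way round below 0.15 rad) and z of big_carton_mid in the frame of bay_corner between 0.0465 and 0.0605 m and angle between big_carton_mid's own z axis and vertical below 0.12 rad and linear speed of big_carton below 0.03 m/s and contact force between big_carton and the fingers below 0.5 N), for 0.2 s.
4. the slim carton stands against the back wall and the big carton, let go (all of step 3 and x of slim_carton_mid in the frame of bay_corner between -0.04 and -0.02 m and y of slim_carton_mid in the frame of bay_corner between -0.099 and -0.06 m and horizontal distance between slim_carton_mid and big_carton_mid below 0.059 m and angle between the x axis of slim_carton_mid and the x axis of bay_corner, either way round below 0.15 rad and z of slim_carton_mid in the frame of bay_corner between 0.039 and 0.053 m and angle between slim_carton_mid's own z axis and vertical below 0.12 rad and linear speed of slim_carton below 0.03 m/s and contact force between slim_carton and the fingers below 0.5 N), for 0.2 s.
5. the tin stands against the back wall and the slim carton, let go (all of step 4 and x of tin_mid in the frame of bay_corner between -0.04 and -0.02 m and y of tin_mid in the frame of bay_corner between -0.155 and -0.105 m and horizontal distance between tin_mid and slim_carton_mid below 0.058 m and z of tin_mid in the frame of bay_corner between 0.034 and 0.048 m and angle between tin_mid's own z axis and vertical below 0.12 rad and linear speed of tin below 0.03 m/s and contact force between tin and the fingers below 0.5 N), for 0.2 s.
At the end, for the whole second after the job is handed in: Bearing flat in the tray. In the bay, upright: big carton in the corner (gaps to both walls under 11 mm), slim carton next to it and tin next to that (gaps to the back wall under 11 mm, to the neighbour about 11 mm at most); cartons square within 0.15 rad. All let go and at rest (all of step 5 and x of bearing_mid in the frame of tray between -0.081 and 0.081 m and y of bearing_mid in the frame of tray between -0.071 and 0.071 m and z of bearing_mid in the frame of tray between 0.008 and 0.024 m and linear speed of bearing below 0.03 m/s and contact force between bearing and the fingers below 0.5 N); the robot touches nothing.
It fails at once if a carton or the tin is tipped (over 0.6 rad) (angle between any of big_carton_mid, slim_carton_mid, tin_mid's own z axis and vertical above 0.6 rad).
It fails at once if the bearing is dropped (falls faster than 0.75 m/s out of the fingers) (linear speed of bearing above 0.75 m/s and contact force between bearing and the fingers below 0.1 N).
It fails at once if the loose nut is moved more than 25 mm (distance of nut_mid from where it was at the start of the episode above 0.025 m).
It also fails if it takes over 149 s, if anything falls off the work surface, if the arm or the gripper's body presses on something with over 40 N, if the wrist force passes 120 N, or if a joint passes its speed limit or range.

## Working session

There is one attempt and no reset: what is moved stays moved. The work goes in short steps, Python scripts to look and compute and a tool call to move; the robot and the scene stay as the last step left them, time stands still between calls to the robot, and variables do not carry over. Pictures are saved under pics/ and viewed, at most 14 in all, crops included, and the job is handed in when it is done.

Besides the shell and the picture viewer there is one more tool, called after "Request:" as name(argument=value, ...) on one line, values as JSON. arm_command: Moves the arm, as the interface text tells. Its arguments: {"type":"object","properties":{"commands":{"type":"array","items":{"type":"number"}},"force":{"type":"number"}},"required":["commands"]}

```bash
mkdir -p pics; ls; cat > h.py <<'E'
import numpy as np, cv2
from station import get_obs, read_camera, hand_in
def snap(n,f=None):
    c=read_camera(n)
    if f: cv2.imwrite('pics/'+f,c['img'][:,:,::-1])
    return c
def ray(c,uv):
    K=c['camera_matrix'];k=c['k1']
    d=np.array([(uv[0]-K[0,2])/K[0,0],(uv[1]-K[1,2])/K[1,1]]);s=d.copy()
    for _ in range(20): s=d/(1+k*(s@s))
    P=np.array(c['pose']); return P[:3,3],P[:3,:3]@np.array([s[0],s[1],1])
def onz(c,uv,z):
    o,d=ray(c,uv); return o+d*(z-o[2])/d[2]
def proj(c,p):
    P=np.array(c['pose']);K=c['camera_matrix'];q=P[:3,:3].T@(np.array(p)-P[:3,3]);s=q[:2]/q[2];s=s*(1+c['k1']*(s@s))
    return K[0,0]*s[0]+K[0,2],K[1,1]*s[1]+K[1,2]
E
python3 - <<'E'
from h import *
for n in('scene','side','wrist'):
    c=snap(n,n+'0.png');print(n,np.round(c['pose'],3).tolist(),c['k1'],np.round(c['camera_matrix'],1).tolist())
print(get_obs())
E
```

```text
pics
scene [[0.688, 0.619, -0.379, 0.88], [0.726, -0.594, 0.347, -0.289], [-0.01, -0.513, -0.858, 0.805], [0.0, 0.0, 0.0, 1.0]] -0.02872817919670868 [[397.8, 0.0, 321.9], [0.0, 397.8, 198.9], [0.0, 0.0, 1.0]]
side [[-0.956, -0.175, 0.236, 0.357], [-0.294, 0.533, -0.793, 0.76], [0.013, -0.827, -0.561, 0.583], [0.0, 0.0, 0.0, 1.0]] -0.0036875900080717418 [[406.5, 0.0, 321.1], [0.0, 406.5, 199.4], [0.0, 0.0, 1.0]]
wrist [[0.322, 0.902, 0.286, 0.144], [0.947, -0.307, -0.099, 0.663], [-0.002, 0.303, -0.953, 0.372], [0.0, 0.0, 0.0, 1.0]] -0.059910232376951394 [[309.2, 0.0, 319.9], [0.0, 309.2, 199.1], [0.0, 0.0, 1.0]]
{'t': 0.15, 'q': array([-1.35109995,  0.47763003,  0.02236286,  1.55621958, -0.01147748,
        1.1092858 , -0.08309544]), 'joint_vel': array([ 0.00120886, -0.00091775, -0.00181532, -0.00373912, -0.00112494,
       -0.00155892, -0.00018913]), 'joint_torque': array([ 2.92968340e-03, -5.96924686e+01,  1.61025580e+00, -2.81490880e+01,
        1.26479461e-02,  6.53164912e-03,  1.49529935e-06]), 'eef_pos': array([0.21719673, 0.6386226 , 0.2305381 ]), 'tool_rot': array([-5.23092862e-05,  1.63156445e-01,  9.86599957e-01, -7.05235571e-04]), 'contact_force': array([ 0.13337683, -0.14992232,  0.45609417]), 'torque': array([ 0.00091931, -0.00862603, -0.03633676]), 'grasp_force': 0.0, 'gripper_width': 0.9991419051293795}
```

View pics/scene0.png

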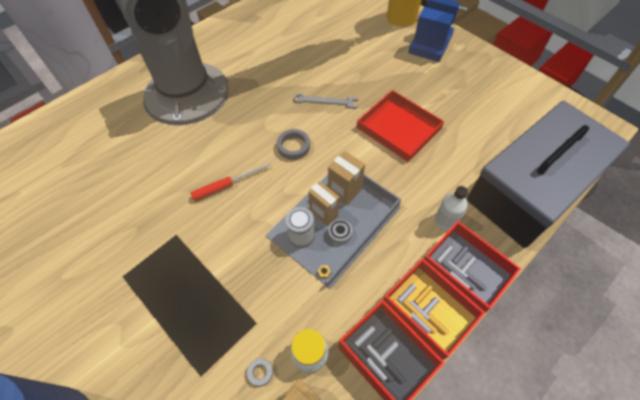

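View pics/side0.png

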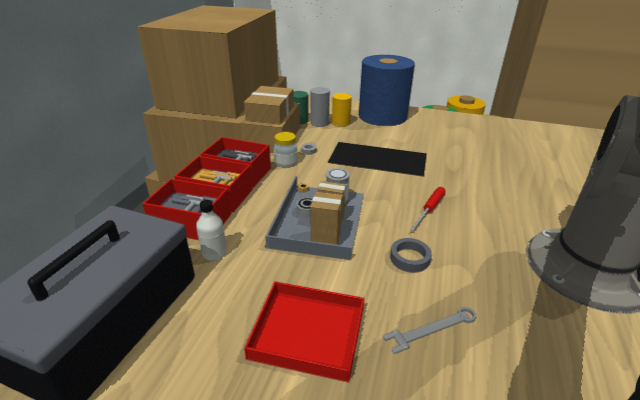

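The scene camera shows the robot base top left, the black mat at (190,303), the tray at (400,125), and the bay with its corner at about (400,203). The front row is the tin at (300,222), the slim carton at (324,202) and the big carton at (346,177). The bearing is at (340,231) and the nut at (323,271).

```bash
python3 - <<'E'
from h import *
c=snap('scene');im=c['img'];hsv=cv2.cvtColor(im,cv2.COLOR_RGB2HSV)
def box(m,name,z,win):
    M=np.zeros(m.shape[:2],np.uint8);x0,y0,x1,y1=win;M[y0:y1,x0:x1]=m[y0:y1,x0:x1]
    cs,_=cv2.findContours(M,0,2);k=max(cs,key=cv2.contourArea)
    p=np.array([onz(c,q[0],z)[:2] for q in k],np.float32)
    r=cv2.minAreaRect(p);print(name,np.round(r[0],4),np.round(r[1],4),round(r[2],2),len(k))
    print(np.round(cv2.boxPoints(r),3).tolist())
box((hsv[:,:,2]<65).astype(np.uint8),'mat',.003,(110,220,270,385))
box(((hsv[:,:,1]>150)&((hsv[:,:,0]<8)|(hsv[:,:,0]>172))).astype(np.uint8),'tray',.03,(340,80,460,170))
box(((hsv[:,:,1]<75)&(hsv[:,:,2]<190)).astype(np.uint8),'bay z.004',.004,(255,140,420,295))
cr=cv2.resize(im[130:300,250:420],None,fx=3.5,fy=3.5,interpolation=cv2.INTER_CUBIC)
cv2.imwrite('pics/crop1.png',cr[:,:,::-1])
s=snap('side');cr=cv2.resize(s['img'][150:270,250:380],None,fx=4.5,fy=4.5,interpolation=cv2.INTER_CUBIC)
cv2.imwrite('pics/crop2.png',cr[:,:,::-1])
E
```

```text
mat [ 0.529 -0.33 ] [0.1275 0.2121] 87.55 324
[[0.41999998688697815, -0.3889999985694885], [0.6320000290870667, -0.39800000190734863], [0.6380000114440918, -0.2709999978542328], [0.4259999990463257, -0.2619999945163727]]
tray [0.5099 0.3232] [0.1739 0.1656] 3.77 89
[[0.4180000126361847, 0.4000000059604645], [0.42899999022483826, 0.23499999940395355], [0.6019999980926514, 0.2460000067949295], [0.5910000205039978, 0.41200000047683716]]
bay z.004 [0.5859 0.0248] [0.1917 0.2768] 6.05 130
[[0.47600001096725464, 0.15199999511241913], [0.5049999952316284, -0.12300000339746475], [0.6959999799728394, -0.10300000011920929], [0.6669999957084656, 0.17299999296665192]]
```

View pics/crop1.png

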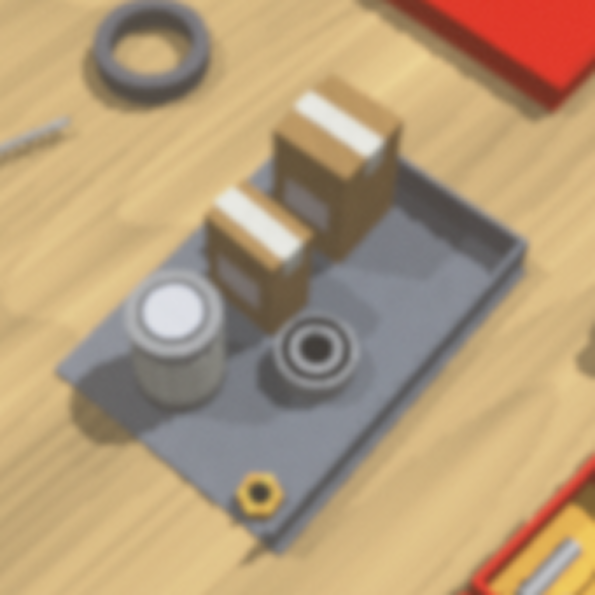

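View pics/crop2.png

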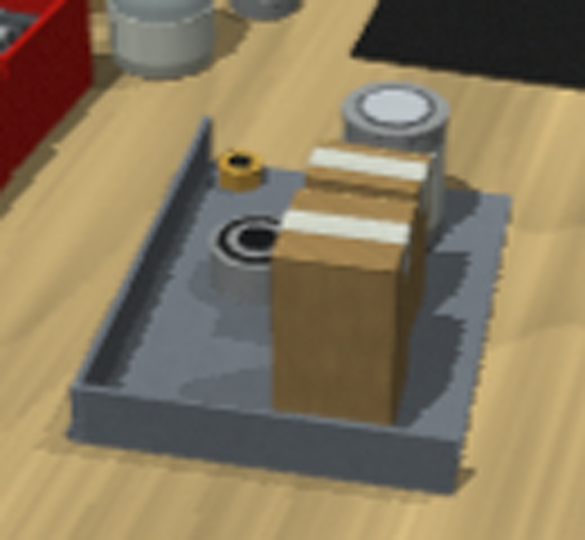

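The crops show bay corner cues at crop1 (57,372), (526,243) and (278,552), the carton tops, the tin top at (174,312), the bearing at (316,348) and the nut at (259,494).

```bash
python3 - <<'E'
from h import *
c=snap('scene');s=snap('side')
A=lambda u,v,z:onz(c,(250+u/3.5,130+v/3.5),z)[:2]
B=lambda u,v,z:onz(s,(250+u/4.5,150+v/4.5),z)[:2]
p=lambda n,*a:print(n,*[np.round(x,4).tolist() for x in a])
p('bay front-far',A(57,372,.004),B(510,197,.004))
p('outer corner top',A(526,243,.034),B(75,388,.034))
p('backwall far end top',A(285,535,.034),B(208,118,.034))
p('sidewall front top',B(462,438,.034))
b=[A(u,v,.109) for u,v in((274,131),(333,75),(402,125),(348,178))];p('big',*b,np.mean(b,0))
b=[B(u,v,.109) for u,v in((272,260),(397,270),(418,195),(293,188))];p('bigB',*b,np.mean(b,0))
b=[A(u,v,.094) for u,v in((207,211),(242,180),(313,235),(272,270))];p('slim',*b,np.mean(b,0))
p('tin',A(174,312,.084),B(396,105,.084));p('bearing',A(316,348,.028),B(256,239,.028));p('nut',A(259,494,.017),B(241,160,.017))
for u,v in((124,275),(177,236),(255,323),(203,375)): p('mat',onz(c,(u,v),.003)[:2])
for u,v in((338,145),(427,152),(422,173),(329,164)): p('matB',onz(s,(u,v),.003)[:2])
for u,v in((357,122),(393,92),(443,124),(407,158)): p('tray',onz(c,(u,v),.03)[:2])
from scipy.spatial.transform import Rotation as R
q=get_obs()['tool_rot'];print(R.from_quat(q,scalar_first=True).as_matrix().round(3))
E
```

```text
bay front-far [0.5107, -0.1208] [0.5034, -0.117]
outer corner top [0.6627, 0.1499] [0.656, 0.1532]
backwall far end top [0.6951, -0.0981] [0.6811, -0.0986]
sidewall front top [0.4743, 0.1317]
big [0.5248, 0.0568] [0.5195, 0.1133] [0.5759, 0.1165] [0.5803, 0.0649] [0.5501, 0.0879]
bigB [0.5674, 0.1259] [0.5122, 0.1159] [0.5186, 0.054] [0.5765, 0.0668] [0.5437, 0.0907]
slim [0.5317, -0.0059] [0.53, 0.0247] [0.588, 0.0283] [0.5884, -0.006] [0.5595, 0.0103]
tin [0.565, -0.0632] [0.5605, -0.0649]
bearing [0.6205, 0.0013] [0.6176, 0.0018]
nut [0.6622, -0.0875] [0.6568, -0.0867]
mat [0.3705, -0.3997]
mat [0.3709, -0.2657]
mat [0.6424, -0.2583]
mat [0.6506, -0.39]
matB [0.6396, -0.3696]
matB [0.3658, -0.4113]
matB [0.3682, -0.2757]
matB [0.6324, -0.2423]
tray [0.4328, 0.2483]
tray [0.4258, 0.3961]
tray [0.5899, 0.4024]
tray [0.5963, 0.2527]
[[-0.947  0.322 -0.   ]
 [ 0.322  0.947 -0.   ]
 [-0.    -0.    -1.   ]]
```

Request:
arm_command(commands=[-0.276,-0.278,-0.01,0,0,32.2,1,-0.276,-0.278,-0.01,0,0,32.2,1,-0.276,-0.278,-0.01,0,0,32.2,1,-0.276,-0.278,-0.01,0,0,32.2,1,-0.276,-0.278,-0.01,0,0,32.2,1,-0.276,-0.278,-0.01,0,0,32.2,1,-0.276,-0.278,-0.01,0,0,32.2,1,-0.276,-0.278,-0.01,0,0,32.2,1], force=40)

```text
t: 1.15
eef_pos: [0.3901, 0.2843, 0.2417]
tool_rot: [0.0, 0.431, 0.902, 0.0]
contact_force: [0.9, 1.0, 0.2]
gripper_width: 0.999
grasp_force: 0.0
```

Request:
arm_command(commands=[-0.381,-0.088,-0.01,0,0,32.2,1,-0.381,-0.088,-0.01,0,0,32.2,1,-0.381,-0.088,-0.01,0,0,32.2,1,-0.381,-0.088,-0.01,0,0,32.2,1,-0.381,-0.088,-0.01,0,0,32.2,1,-0.381,-0.088,-0.01,0,0,32.2,1,-0.381,-0.088,-0.01,0,0,32.2,1,-0.381,-0.088,-0.01,0,0,32.2,1])

```text
t: 1.95
eef_pos: [0.5614, -0.0673, 0.2517]
tool_rot: [0.001, 0.664, 0.747, 0.0]
contact_force: [0.5, 0.1, 0.8]
gripper_width: 1.004
grasp_force: 0.0
```

```bash
cat > plan.py <<'E'
import sys
from h import *
from scipy.spatial.transform import Rotation as R
# usage: plan.py x y z [x y z ...]: cumulative shifts in tool axes from now; yaw fix to YAW
o=get_obs();M=R.from_quat(o['tool_rot'],scalar_first=True).as_matrix()
print('t',round(o['t'],1),'pos',o['eef_pos'].round(4),'yaw',round(np.degrees(np.arctan2(M[1,1],M[0,1])),2),'down',M[:,2].round(3),'w',round(o['gripper_width'],3),'F',o['contact_force'].round(1),'g',round(o['grasp_force'],1))
a=[float(v) for v in sys.argv[1:]]
for i in range(0,len(a),3): print(a[i:i+3],'->',(M.T@(np.array(a[i:i+3])-o['eef_pos'])).round(4))
E
python3 plan.py 0.562 -0.064 0.25; python3 -c "
from h import *
snap('wrist','w1.png')"
```

```text
t 1.9 pos [ 0.5614 -0.0673  0.2517] yaw 6.74 down [ 0.001 -0.    -1.   ] w 1.004 F [0.5 0.1 0.8] g 0.0
[0.562, -0.064, 0.25] -> [0.0032 0.0009 0.0017]
```

View pics/w1.png

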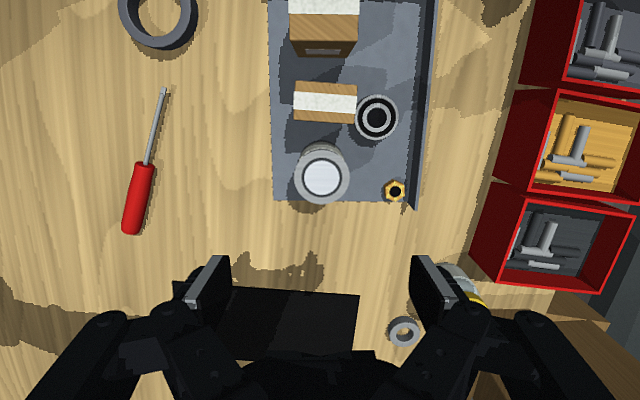

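Wrist view: tin top at (322,178), slim carton top around (326,100), bearing at (377,117), nut at (394,191), bay left edge at x≈272 and back wall near x≈418–435.

```bash
python3 - <<'E'
from h import *
c=snap('wrist')
P=lambda n,uv,z:print(n,onz(c,uv,z)[:2].round(4))
P('tin',(322,178),.084);P('bearing',(377,117),.028);P('nut',(395,191),.017)
P('slimL',(294,82),.094);P('slimR',(357,82),.094)
P('bayfrontfar',(274,201),.004);P('bayfront2',(269,8),.004);P('wall end top',(416,208),.034);P('wall top far',(436,2),.034)
g=c['img'][:,:,:].astype(int)
for r in(40,150): print(r,[tuple(g[r,k]) for k in range(400,446,2)])
E
python3 plan.py 0.5625 -0.0645 0.05
```

```text
tin [ 0.5662 -0.0735]
bearing [ 0.6232 -0.0085]
nut [ 0.6632 -0.0968]
slimL [0.5302 0.0161]
slimR [0.5875 0.0225]
bayfrontfar [ 0.5093 -0.1316]
bayfront2 [0.4876 0.0967]
wall end top [ 0.6886 -0.1111]
wall top far [0.6653 0.116 ]
40 [(np.int64(117), np.int64(126), np.int64(136)), (np.int64(119), np.int64(127), np.int64(137)), (np.int64(122), np.int64(130), np.int64(140)), (np.int64(119), np.int64(128), np.int64(138)), (np.int64(119), np.int64(127), np.int64(138)), (np.int64(120), np.int64(130), np.int64(138)), (np.int64(123), np.int64(132), np.int64(141)), (np.int64(123), np.int64(133), np.int64(142)), (np.int64(74), np.int64(80), np.int64(85)), (np.int64(66), np.int64(70), np.int64(74)), (np.int64(63), np.int64(67), np.int64(73)), (np.int64(34), np.int64(37), np.int64(40)), (np.int64(34), np.int64(37), np.int64(38)), (np.int64(34), np.int64(36), np.int64(38)), (np.int64(48), np.int64(50), np.int64(55)), (np.int64(123), np.int64(133), np.int64(144)), (np.int64(136), np.int64(135), np.int64(129)), (np.int64(170), np.int64(148), np.int64(101)), (np.int64(185), np.int64(162), np.int64(1
[... 715 characters left out ...]
p.int64(132), np.int64(122)), (np.int64(171), np.int64(149), np.int64(104)), (np.int64(193), np.int64(166), np.int64(119)), (np.int64(199), np.int64(174), np.int64(123)), (np.int64(196), np.int64(172), np.int64(123)), (np.int64(188), np.int64(167), np.int64(118)), (np.int64(191), np.int64(169), np.int64(120)), (np.int64(191), np.int64(171), np.int64(120)), (np.int64(195), np.int64(169), np.int64(119)), (np.int64(196), np.int64(173), np.int64(123)), (np.int64(195), np.int64(171), np.int64(122)), (np.int64(192), np.int64(170), np.int64(119))]
t 2.0 pos [ 0.5619 -0.0713  0.252 ] yaw 6.31 down [ 0.002 -0.004 -1.   ] w 1.0 F [-0.3  1.2  0.3] g 0.0
[0.5625, -0.0645, 0.05] -> [0.0074 0.001  0.202 ]
```

```bash
cat >> h.py <<'E'
def blob(c,lo,hi,win):
    """largest blob in HSV range in window: area, centroid, minAreaRect"""
    h=cv2.cvtColor(c['img'],cv2.COLOR_RGB2HSV);m=cv2.inRange(h,lo,hi);M=np.zeros_like(m);x0,y0,x1,y1=win;M[y0:y1,x0:x1]=m[y0:y1,x0:x1]
    k=max(cv2.findContours(M,0,2)[0],key=cv2.contourArea);k=cv2.convexHull(k);mo=cv2.moments(k)
    return mo['m00'],(mo['m10']/mo['m00'],mo['m01']/mo['m00']),cv2.minAreaRect(k)
E
python3 - <<'E'
from h import *
import time
c=snap('wrist');c=snap('wrist','w2.png');print(get_obs()['eef_pos'],get_obs()['joint_vel'].round(3))
for n,lo,hi,w,z in(('tin',(0,0,200),(180,45,255),(290,140,360,215),.084),('nut',(15,120,60),(35,255,255),(375,165,420,215),.017),('tape slim',(0,0,200),(180,45,255),(280,70,370,130),.094)):
    a,uv,r=blob(c,lo,hi,w);print(n,a,np.round(uv,1),r,onz(c,uv,z)[:2].round(4))
s=snap('scene')
for n,lo,hi,w,z in(('tin',(0,0,190),(180,45,255),(285,205,315,235),.084),('nut',(15,120,60),(35,255,255),(310,260,335,285),.017)):
    a,uv,r=blob(s,lo,hi,w);print('scene',n,a,np.round(uv,1),onz(s,uv,z)[:2].round(4))
E
```

```text
[ 0.5605718  -0.06529823  0.25116445] [-0.038 -0.013 -0.034  0.019 -0.002  0.001 -0.005]
tin 873.5 [321.8 176.8] ((321.5, 177.0), (32.0, 33.0), 90.0) [ 0.5631 -0.065 ]
nut 320.5 [394.6 189.2] ((394.5, 189.5), (21.0, 19.0), 90.0) [ 0.659  -0.0867]
tape slim 1097.0 [324.9 101.3] ((324.6979675292969, 101.22842407226562), (62.554908752441406, 17.88300895690918), 4.085616588592529) [0.5574 0.0093]
scene tin 203.0 [299.  218.4] [ 0.5627 -0.0632]
scene nut 94.5 [323.6 271.5] [ 0.6622 -0.0885]
```

View pics/w2.png

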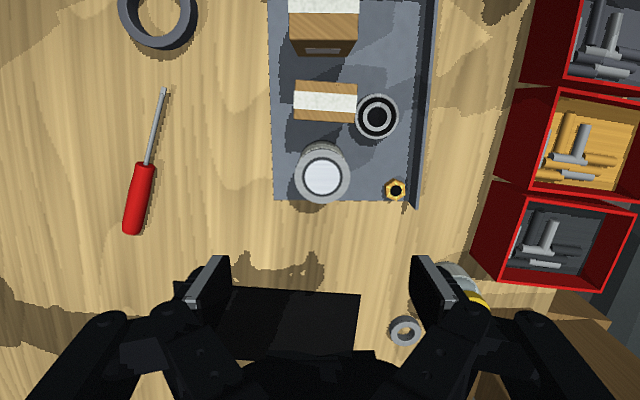

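The static view agrees with the scene camera: tin at (0.563,-0.0645), slim carton at about (0.558,0.010).

Request:
arm_command(commands=[0,0.002,0.05,0,0,0,1,0,0.002,0.1,0,0,0,1,0,0.002,0.14,0,0,0,1,0,0.002,0.17,0,0,0,1,0,0.002,0.19,0,0,0,1,0,0.002,0.2,0,0,0,1,0,0.002,0.2,0,0,0,1,0,0.002,0.2,0,0,0,1])

```text
t: 3.0
eef_pos: [0.5632, -0.0635, 0.0522]
tool_rot: [0.0, 0.663, 0.748, 0.001]
contact_force: [-0.6, -0.1, 0.1]
gripper_width: 1.004
grasp_force: 0.0
```

Request:
arm_command(commands=[0,0,0,0,0,0,0,0,0,0,0,0,0,0,0,0,0,0,0,0,0,0,0,0,0,0,0,0,0,0,0,0,0,0,0,0,0,0,0,0,0,0,0,0,0,0,0,0,0,0,0,0,0,0,0,0])

```text
t: 3.8
eef_pos: [0.5631, -0.0641, 0.0525]
tool_rot: [0.0, 0.664, 0.748, 0.001]
contact_force: [-2.5, 0.8, 6.5]
gripper_width: 0.645
grasp_force: 41.2
```

```bash
python3 plan.py 0.60 -0.322 0.2
```

```text
t 3.8 pos [ 0.5631 -0.0641  0.0525] yaw 6.81 down [ 0.001  0.001 -1.   ] w 0.645 F [-2.5  0.8  6.5] g 41.2
[0.6, -0.322, 0.2] -> [-0.2604  0.0062 -0.1476]
```

Request:
arm_command(commands=[0,0,-0.03,0,0,0,0,0,0,-0.07,0,0,0,0,-0.03,0,-0.08,0,0,0,0,-0.07,0.001,-0.08,0,0,0,0,-0.11,0.002,-0.08,0,0,0,0,-0.15,0.003,-0.08,0,0,0,0,-0.19,0.003,-0.08,0,0,0,0,-0.225,0.004,-0.08,0,0,0,0])

```text
t: 4.6
eef_pos: [0.5925, -0.2892, 0.1311]
tool_rot: [-0.0, 0.664, 0.748, -0.0]
contact_force: [0.2, -0.4, -3.4]
gripper_width: 0.643
grasp_force: 45.6
```

Request:
arm_command(commands=[-0.025,0,0,0,0,0,0,-0.035,0,0,0,0,0,0,-0.035,0,0.03,0,0,0,0,-0.035,0,0.055,0,0,0,0,-0.035,0,0.07,0,0,0,0,-0.035,0,0.078,0,0,0,0,-0.035,0,0.08,0,0,0,0,-0.035,0,0.08,0,0,0,0])

```text
t: 5.4
eef_pos: [0.5978, -0.3219, 0.0519]
tool_rot: [0.0, 0.664, 0.748, 0.0]
contact_force: [-0.3, -0.9, -4.5]
gripper_width: 0.642
grasp_force: 45.7
```

```bash
python3 plan.py 0.60 -0.322 0.0515;python3 -c "
from h import *
snap('side','s1.png')"
```

```text
t 5.4 pos [ 0.5978 -0.3219  0.0519] yaw 6.83 down [ 0.001 -0.    -1.   ] w 0.642 F [-0.3 -0.9 -4.5] g 45.7
[0.6, -0.322, 0.0515] -> [-0.0004  0.0021  0.0004]
```

View pics/s1.png

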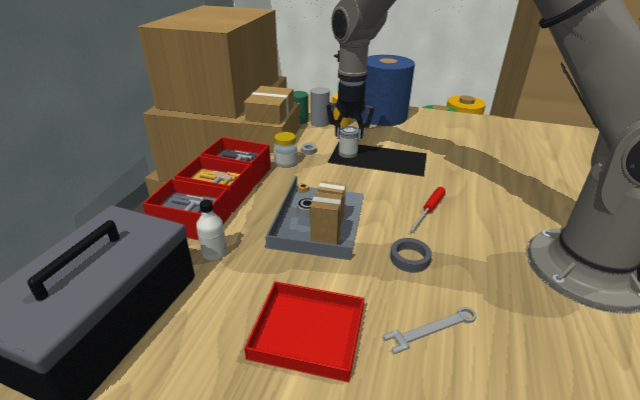

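Tin is at the mat near (348,148), well inside. Release and go to the slim carton.

Request:
arm_command(commands=[0,0,0.0015,0,0,0,0,0,0,0.0015,0,0,0,1,0,0,0.0015,0,0,0,1,0,0,0.0015,0,0,0,1,0,0,0.0015,0,0,0,1,0,0,-0.03,0,0,0,1,0,0,-0.075,0,0,0,1,0,0,-0.12,0,0,0,1])

```text
t: 6.25
eef_pos: [0.5969, -0.3217, 0.1721]
tool_rot: [-0.001, 0.664, 0.748, -0.0]
contact_force: [0.4, -0.1, 0.3]
gripper_width: 0.998
grasp_force: 0.0
```

Request:
arm_command(commands=[0.045,0,-0.01,0,0,0,1,0.09,0,-0.01,0,0,0,1,0.135,0,-0.01,0,0,0,1,0.18,0,-0.01,0,0,0,1,0.225,0,-0.01,0,0,0,1,0.27,0,-0.01,0,0,0,1,0.31,0,-0.01,0,0,0,1,0.334,0,-0.01,0,0,0,1])

```text
t: 7.05
eef_pos: [0.5573, 0.0138, 0.1813]
tool_rot: [-0.001, 0.662, 0.749, 0.001]
contact_force: [-0.2, 0.7, 0.2]
gripper_width: 1.0
grasp_force: 0.0
```

Request:
arm_command(commands=[0,0,0,0,0,0,1,0,0,0.04,0,0,0,1,0,0,0.08,0,0,0,1,0,0,0.11,0,0,0,1,0,0,0.125,0,0,0,1,0,0,0.13,0,0,0,1,0,0,0.13,0,0,0,1,0,0,0.13,0,0,0,1])

```text
t: 7.85
eef_pos: [0.559, 0.0095, 0.0526]
tool_rot: [0.001, 0.664, 0.748, 0.001]
contact_force: [1.0, -0.5, 0.6]
gripper_width: 0.997
grasp_force: 0.0
```

```bash
python3 plan.py 0.558 0.010 0.053;python3 -c "
from h import *
c=snap('side')['img'];w=snap('wrist')['img'];print(c.shape)
cv2.imwrite('pics/m1.png',np.hstack([cv2.resize(c[120:270,240:440],None,fx=2,fy=2),cv2.resize(w,(480,300))])[:,:,::-1][:, :800])"
```

```text
t 7.8 pos [0.559  0.0095 0.0526] yaw 6.79 down [ 0.002  0.    -1.   ] w 0.997 F [ 1.  -0.5  0.6] g 0.0
[0.558, 0.01, 0.053] -> [ 0.0006 -0.0009 -0.0004]
(400, 640, 3)
```

View pics/m1.png

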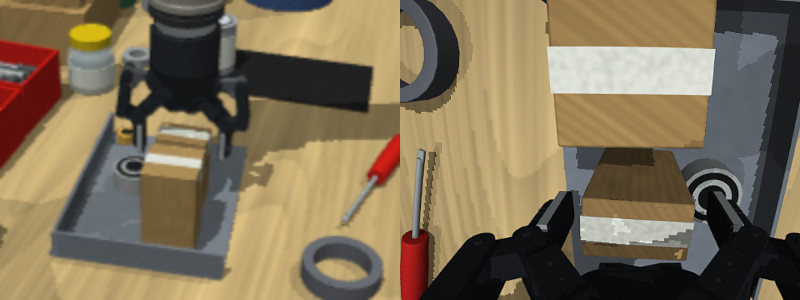

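Fingers straddle the slim carton and clear the bearing. Close, lift, carry.

Request:
arm_command(commands=[0,0,0,0,0,0,0,0,0,0,0,0,0,0,0,0,0,0,0,0,0,0,0,0,0,0,0,0,0,0,0,0,0,0,0,0,0,0,0,0,0,0,0,0,-0.03,0,0,0,0,0,0,-0.07,0,0,0,0])

```text
t: 8.75
eef_pos: [0.5558, 0.0098, 0.1204]
tool_rot: [-0.001, 0.664, 0.748, -0.002]
contact_force: [0.3, 0.3, -1.7]
gripper_width: 0.685
grasp_force: 43.5
```

Request:
arm_command(commands=[-0.02,-0.005,-0.03,0,0,0,0,-0.06,-0.017,-0.03,0,0,0,0,-0.1,-0.028,-0.03,0,0,0,0,-0.14,-0.039,-0.03,0,0,0,0,-0.18,-0.05,-0.03,0,0,0,0,-0.22,-0.061,-0.03,0,0,0,0,-0.26,-0.072,-0.03,0,0,0,0,-0.3,-0.083,-0.03,0,0,0,0])

```text
t: 9.55
eef_pos: [0.5103, -0.2992, 0.1512]
tool_rot: [-0.0, 0.664, 0.748, 0.0]
contact_force: [0.4, 0.3, -2.4]
gripper_width: 0.682
grasp_force: 43.6
```

Request:
arm_command(commands=[-0.02,-0.006,0,0,0,0,0,-0.027,-0.008,0,0,0,0,0,-0.027,-0.008,0.04,0,0,0,0,-0.027,-0.008,0.07,0,0,0,0,-0.027,-0.008,0.09,0,0,0,0,-0.027,-0.008,0.098,0,0,0,0,-0.027,-0.008,0.102,0,0,0,0,-0.027,-0.008,0.102,0,0,0,0])

```text
t: 10.35
eef_pos: [0.5061, -0.3249, 0.0509]
tool_rot: [-0.001, 0.664, 0.748, 0.001]
contact_force: [-5.3, 3.4, 10.0]
gripper_width: 0.681
grasp_force: 42.3
```

```bash
python3 plan.py 0.508 -0.325 0.0515 0.548 0.089 0.055
```

```text
t 10.3 pos [ 0.5061 -0.3249  0.0509] yaw 6.84 down [-0.     0.002 -1.   ] w 0.681 F [-5.3  3.4 10. ] g 42.3
[0.508, -0.325, 0.0515] -> [-0.0004  0.0018 -0.0006]
[0.548, 0.089, 0.055] -> [ 0.4059  0.0909 -0.0034]
```

Request:
arm_command(commands=[0,0,-0.001,0,0,0,0.85,0,0,-0.001,0,0,0,0.85,0,0,-0.001,0,0,0,0.85,0,0,-0.001,0,0,0,0.85,0,0,-0.03,0,0,0,0.85,0,0,-0.075,0,0,0,0.85,0,0,-0.12,0,0,0,1,0,0,-0.14,0,0,0,1])

```text
t: 11.15
eef_pos: [0.5076, -0.3271, 0.1934]
tool_rot: [0.003, 0.664, 0.748, 0.001]
contact_force: [0.2, -0.1, -0.7]
gripper_width: 0.998
grasp_force: 0.0
```

Request:
arm_command(commands=[0.04,0.009,0,0,0,0,1,0.085,0.019,0,0,0,0,1,0.13,0.029,0,0,0,0,1,0.175,0.039,0,0,0,0,1,0.22,0.049,0,0,0,0,1,0.265,0.059,0,0,0,0,1,0.31,0.07,0,0,0,0,1,0.35,0.078,0,0,0,0,1])

```text
t: 11.95
eef_pos: [0.5423, 0.0338, 0.1894]
tool_rot: [0.0, 0.663, 0.748, 0.0]
contact_force: [0.9, -1.3, 0.1]
gripper_width: 1.0
grasp_force: 0.0
```

Request:
arm_command(commands=[0.04,0.009,0,0,0,0,1,0.055,0.012,0,0,0,0,1,0.056,0.012,0,0,0,0,1,0.056,0.012,0,0,0,0,1])

```text
t: 12.35
eef_pos: [0.5472, 0.0869, 0.1892]
tool_rot: [0.0, 0.664, 0.748, -0.0]
contact_force: [0.1, -0.7, 0.1]
gripper_width: 1.0
grasp_force: 0.0
```

```bash
python3 plan.py  0.548 0.089 0.058;python3 -c "
from h import *
c=snap('side')['img'];w=snap('wrist')['img'];print(c.shape)
cv2.imwrite('pics/m2.png',np.hstack([cv2.resize(c[120:270,240:440],None,fx=2,fy=2),cv2.resize(w,(480,300))])[:,:,::-1][:, :800])"
```

```text
t 12.3 pos [0.5472 0.0869 0.1892] yaw 6.78 down [-0.    -0.001 -1.   ] w 1.0 F [ 0.1 -0.7  0.1] g 0.0
[0.548, 0.089, 0.058] -> [0.0021 0.0011 0.1312]
(400, 640, 3)
```

View pics/m2.png

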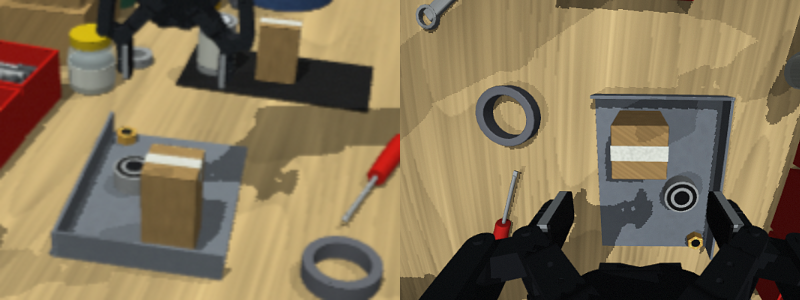

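Tin and slim carton both stand on the mat, and the big carton is under the gripper. I'll measure the walls and its tape from this view.

```bash
cat > bay.py <<'E'
from h import *
def walls(c):
    h=cv2.cvtColor(c['img'],cv2.COLOR_RGB2HSV);wood=((h[:,:,1]>70)&(h[:,:,0]<30)).astype(np.uint8)
    # predicted outer edges used for windows only
    C=np.array([.656,.147]);ex=np.array([.993,.119]);ey=np.array([-.119,.993]);out=[]
    for name,n,t,L in(('back',ex,ey,-1),('side',ey,ex,-1)):
        pts=[]
        for s in np.arange(-.16,-.02,.005):
            b=C+.004*n+t*s
            # march outward from inside wall to the wood, at z=.034
            for d in np.arange(-.002,.02,.0005):
                p=b+n*d;u,v=proj(c,[*p,.034])
                if 0<=u<639 and 0<=v<399 and wood[int(round(v)),int(round(u))]:
                    pts.append(p);break
        pts=np.array(pts)
        if len(pts)<5: print(name,'few');continue
        vx,vy,x0,y0=cv2.fitLine(pts.astype(np.float32),cv2.DIST_HUBER,0,.001,.001).ravel()
        print(name,len(pts),'pt',x0,y0,'ang',np.degrees(np.arctan2(vy,vx)).round(2));out.append((np.array([x0,y0]),np.array([vx,vy])))
    if len(out)==2:
        (p,a),(q,b)=out;k=np.linalg.solve(np.c_[a,-b],q-p);X=p+a*k[0];print('outer',X.round(4),'inner',(X-.004*ex-.004*ey).round(4))
E
python3 - <<'E'
from bay import *
c=snap('wrist');print(get_obs()['eef_pos'].round(4),proj(c,[.656,.147,.034]))
walls(c)
a,uv,r=blob(c,(0,0,170),(180,40,255),(260,150,380,240));print('tape',a,uv,r,onz(c,uv,.109).round(4))
for u,v in((367,253),): print(onz(c,((681-400)*1.333,196*1.333),.028).round(4))
s=snap('scene');walls(s);s=snap('side');
E
```

```text
[0.5474 0.0858 0.1894] (np.float64(439.9555851350212), np.float64(133.44353403839355))
back 26 pt 0.66843164 0.08150695 ang -84.05
side 29 pt 0.5532536 0.1428458 ang 6.17
outer [0.6608 0.1545] inner [0.6573 0.15  ]
tape 1501.5 (318.5198135198135, 204.07026307026308) ((318.4999694824219, 204.0), (76.99998474121094, 19.999996185302734), -0.0) [0.5463 0.0881 0.109 ]
[0.6182 0.0018 0.028 ]
back 29 pt 0.6846867 0.05978431 ang -83.99
side 29 pt 0.5516689 0.1434617 ang 4.54
outer [0.6748 0.1532] inner [0.6714 0.1488]
```

Request:
arm_command(commands=[0.002,0,0.04,0,0,0,1,0.002,0,0.08,0,0,0,1,0.002,0,0.11,0,0,0,1,0.002,0,0.125,0,0,0,1,0.002,0,0.131,0,0,0,1,0.002,0,0.131,0,0,0,1,0.002,0,0.131,0,0,0,0,0.002,0,0.131,0,0,0,0])

```text
t: 13.4
eef_pos: [0.548, 0.0902, 0.0597]
tool_rot: [0.0, 0.664, 0.748, 0.001]
contact_force: [-3.2, -1.6, 3.4]
gripper_width: 0.689
grasp_force: 2.0
```

Request:
arm_command(commands=[0,0,0,0,0,0,0,0,0,0,0,0,0,0,0,0,0,0,0,0,0,0,0,0,0,0,0,0,0,0,-0.03,0,0,0,0,0,0,-0.07,0,0,0,0,0,0,-0.11,0,0,0,0,0,0,-0.12,0,0,0,0])

```text
t: 14.2
eef_pos: [0.5496, 0.0903, 0.1827]
tool_rot: [0.002, 0.664, 0.748, 0.003]
contact_force: [0.8, 0.3, -3.0]
gripper_width: 0.671
grasp_force: 45.2
```

Request:
arm_command(commands=[-0.03,-0.014,0,0,0,0,0,-0.072,-0.032,0,0,0,0,0,-0.114,-0.051,0,0,0,0,0,-0.156,-0.07,0,0,0,0,0,-0.198,-0.089,0,0,0,0,0,-0.24,-0.108,0,0,0,0,0,-0.282,-0.127,0,0,0,0,0,-0.324,-0.146,0,0,0,0,0])

```text
t: 15.0
eef_pos: [0.4393, -0.2501, 0.1777]
tool_rot: [-0.0, 0.664, 0.748, 0.0]
contact_force: [1.8, 0.5, -2.6]
gripper_width: 0.672
grasp_force: 45.1
```

Request:
arm_command(commands=[-0.04,-0.018,0,0,0,0,0,-0.065,-0.03,0,0,0,0,0,-0.071,-0.032,0,0,0,0,0,-0.071,-0.032,0.03,0,0,0,0,-0.071,-0.032,0.07,0,0,0,0,-0.071,-0.032,0.1,0,0,0,0,-0.071,-0.032,0.115,0,0,0,0,-0.071,-0.032,0.119,0,0,0,0])

```text
t: 15.8
eef_pos: [0.4156, -0.3215, 0.0585]
tool_rot: [-0.003, 0.664, 0.748, 0.0]
contact_force: [-12.9, 11.1, 39.4]
gripper_width: 0.67
grasp_force: 47.4
```

```bash
python3 plan.py 0.418 -0.325 0.057 0.618 0.002 0.025;python3 -c "
from h import *
c=snap('side')['img']
cv2.imwrite('pics/m3.png',cv2.resize(c[90:270,240:440],None,fx=3,fy=3)[:,:,::-1])"
```

```text
t 15.8 pos [ 0.4156 -0.3215  0.0585] yaw 6.83 down [-0.004  0.004 -1.   ] w 0.67 F [-12.9  11.1  39.4] g 47.4
[0.418, -0.325, 0.057] -> [-0.0038  0.002   0.0015]
[0.618, 0.002, 0.025] -> [0.297  0.2395 0.0341]
```

View pics/m3.png

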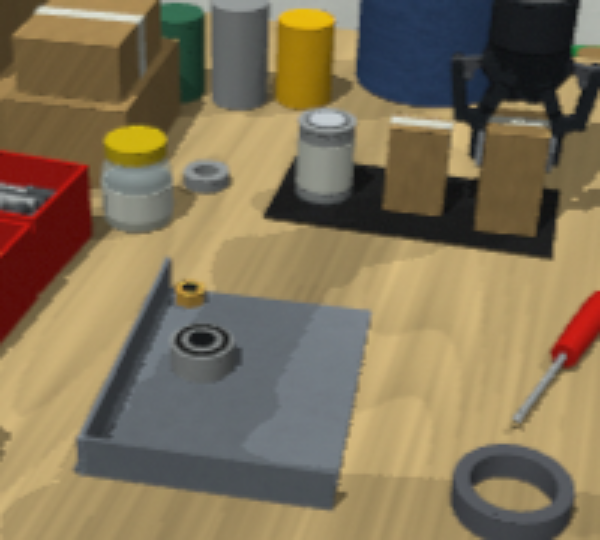

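All three stand on the mat and the bearing lies free. Ease off, release, and go above the bearing.

Request:
arm_command(commands=[0,0,-0.002,0,0,0,0,0,0,-0.003,0,0,0,0.85,0,0,-0.003,0,0,0,0.85,0,0,-0.003,0,0,0,0.85,0,0,-0.003,0,0,0,0.85,0,0,-0.04,0,0,0,0.85,0,0,-0.085,0,0,0,0.85,0,0,-0.125,0,0,0,0.8])

```text
t: 16.65
eef_pos: [0.417, -0.3234, 0.1859]
tool_rot: [-0.0, 0.664, 0.748, -0.0]
contact_force: [0.5, 0.1, -0.6]
gripper_width: 0.8
grasp_force: 0.0
```

Request:
arm_command(commands=[0.035,0.027,0,0,0,0,0.8,0.07,0.054,0,0,0,0,0.8,0.105,0.081,0,0,0,0,0.8,0.14,0.109,0,0,0,0,0.8,0.175,0.137,0,0,0,0,0.8,0.21,0.165,0,0,0,0,0.8,0.245,0.193,0,0,0,0,0.8,0.28,0.22,0,0,0,0,0.8])

```text
t: 17.45
eef_pos: [0.6033, -0.0173, 0.1844]
tool_rot: [0.0, 0.664, 0.748, 0.0]
contact_force: [0.7, -0.8, 0.2]
gripper_width: 0.798
grasp_force: 0.0
```

Request:
arm_command(commands=[0.018,0.015,0,0,0,0,0.8,0.02,0.017,0.04,0,0,0,0.8,0.02,0.017,0.07,0,0,0,0.8,0.02,0.017,0.08,0,0,0,0.8,0.02,0.017,0.08,0,0,0,0.8,0.02,0.017,0.08,0,0,0,0.8])

```text
t: 18.05
eef_pos: [0.6178, 0.0022, 0.1055]
tool_rot: [0.001, 0.664, 0.748, 0.0]
contact_force: [-0.0, 0.4, 0.3]
gripper_width: 0.795
grasp_force: 0.0
```

```bash
python3 - <<'E'
from h import *
c=snap('wrist','w3.png');s=snap('scene')
h=cv2.cvtColor(c['img'],cv2.COLOR_RGB2HSV)
u0=np.array(proj(c,[.618,.002,.028]));print('pred',u0.round(1))
g=cv2.medianBlur(cv2.cvtColor(c['img'],cv2.COLOR_RGB2GRAY),5)
x,y=u0.astype(int)
ci=cv2.HoughCircles(g[y-60:y+60,x-60:x+60],cv2.HOUGH_GRADIENT,1,20,param1=80,param2=20,minRadius=8,maxRadius=50)
if ci is not None:
    for a in ci[0][:4]:
        print(a,onz(c,(a[0]+x-60,a[1]+y-60),.028).round(4))
E
python3 plan.py .618 .002 .007
```

```text
pred [319.5 208.7]
[62.5 53.5 29.9] [0.6188 0.0079 0.028 ]
[50.5 69.5 23.9] [ 0.6113 -0.0059  0.028 ]
[74.5 70.5 18.1] [ 0.6295 -0.0046  0.028 ]
t 18.1 pos [0.6182 0.0024 0.1061] yaw 6.78 down [ 0.003  0.    -1.   ] w 0.798 F [ 0.7  0.4 -0.1] g 0.0
[0.618, 0.002, 0.007] -> [-0.0003 -0.0005  0.0991]
```

View pics/w3.png

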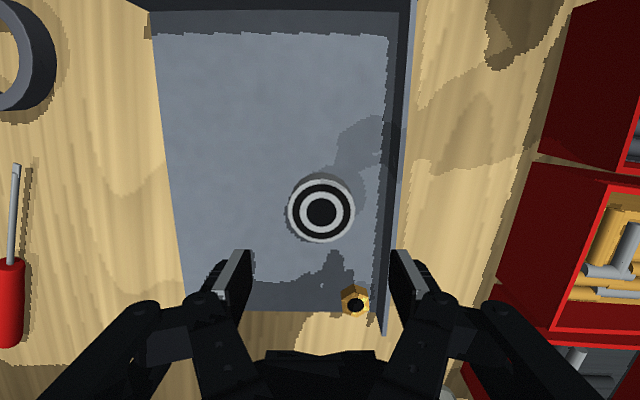

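The bearing is at (321,210), about 1 px from the prediction. Descend.

Request:
arm_command(commands=[0,0,0.03,0,0,0,0.8,0,0,0.06,0,0,0,0.8,0,0,0.08,0,0,0,0.8,0,0,0.09,0,0,0,0.8,0,0,0.095,0,0,0,0.8,0,0,0.098,0,0,0,0.8,0,0,0.098,0,0,0,0.8])

```text
t: 18.85
eef_pos: [0.6177, 0.0027, 0.0071]
tool_rot: [0.0, 0.664, 0.748, 0.001]
contact_force: [-0.6, -0.3, 0.1]
gripper_width: 0.801
grasp_force: 0.0
```

Request:
arm_command(commands=[0,0,0,0,0,0,0,0,0,0,0,0,0,0,0,0,0,0,0,0,0,0,0,0,0,0,0,0,0,0,0,0,0,0,0,0,0,0,0,0,0,0,0])

```text
$.commands: bad value
```

Request:
arm_command(commands=[0,0,-0.01,0,0,0,0,0,0,-0.03,0,0,0,0,0,0,-0.06,0,0,0,0,0,0,-0.08,0,0,0,0,0,0,-0.09,0,0,0,0])

```text
t: 19.35
eef_pos: [0.6183, 0.0026, 0.0994]
tool_rot: [0.001, 0.664, 0.748, 0.001]
contact_force: [-0.2, -1.0, -1.6]
gripper_width: 0.577
grasp_force: 41.9
```

```bash
python3 plan.py .511 .325 .1
```

```text
t 19.4 pos [0.6183 0.0026 0.0994] yaw 6.8 down [ 0.004  0.001 -1.   ] w 0.577 F [-0.2 -1.  -1.6] g 41.9
[0.511, 0.325, 0.1] -> [ 0.3328 -0.0684 -0.0009]
```

The middle call was refused (bad row count), so the fingers closed while lifting. I'll check the grip.

```bash
python3 -c "
from h import *
c=snap('side');w=snap('wrist');p=get_obs()['eef_pos'];u,v=proj(c,p);print(u,v,p)
u=int(u);v=int(v);a=c['img'][v-50:v+50,u-50:u+50].copy();a[50,50]=(255,0,255)
cv2.imwrite('pics/m4.png',np.hstack([cv2.resize(a,(400,400)),cv2.resize(w['img'][150:400,195:445],(400,400))])[:,:,::-1])"
```

```text
306.34857086477365 178.17645938814624 [0.61807257 0.00284068 0.09824951]
```

View pics/m4.png

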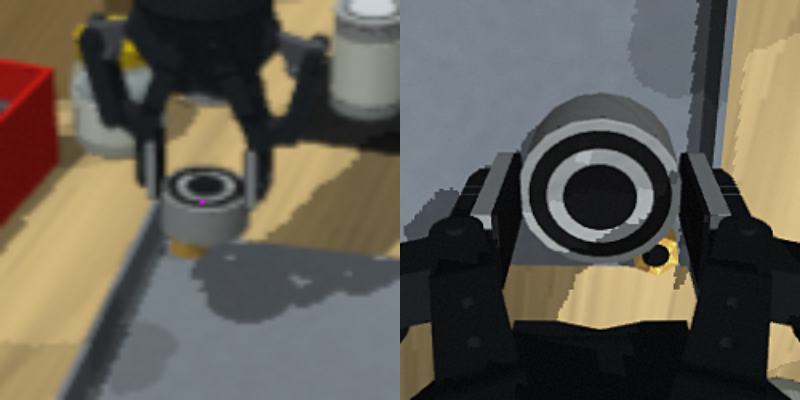

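The bearing is level and centred, its top about 10 mm above the TCP, so its underside hangs about 14 mm below it. Carry it gently to the tray.

Request:
arm_command(commands=[0.02,-0.004,0,0,0,0,0,0.05,-0.01,0,0,0,0,0,0.09,-0.018,0,0,0,0,0,0.13,-0.027,0,0,0,0,0,0.17,-0.035,0,0,0,0,0,0.21,-0.043,0,0,0,0,0,0.25,-0.051,0,0,0,0,0,0.285,-0.058,0,0,0,0,0], force=50)

```text
t: 20.25
eef_pos: [0.5237, 0.2809, 0.0952]
tool_rot: [-0.0, 0.663, 0.748, -0.001]
contact_force: [0.8, -0.5, -2.0]
gripper_width: 0.569
grasp_force: 52.9
```

Request:
arm_command(commands=[0.025,-0.006,0,0,0,0,0,0.04,-0.009,0,0,0,0,0,0.047,-0.01,0.015,0,0,0,0,0.047,-0.01,0.035,0,0,0,0,0.047,-0.01,0.05,0,0,0,0,0.047,-0.01,0.06,0,0,0,0,0.047,-0.01,0.068,0,0,0,0,0.047,-0.01,0.07,0,0,0,0])

```text
t: 21.05
eef_pos: [0.5101, 0.3233, 0.0253]
tool_rot: [0.0, 0.664, 0.748, -0.001]
contact_force: [-0.1, 0.7, -3.1]
gripper_width: 0.574
grasp_force: 53.0
```

Request:
arm_command(commands=[0,0,0.003,0,0,0,0,0,0,0.006,0,0,0,0,0,0,0.008,0,0,0,0,0,0,0.008,0,0,0,0])

```text
t: 21.45
eef_pos: [0.5108, 0.3246, 0.0204]
tool_rot: [-0.0, 0.664, 0.748, 0.001]
contact_force: [-3.8, -1.9, 14.4]
gripper_width: 0.571
grasp_force: 54.9
```

Request:
arm_command(commands=[0,0,-0.0025,0,0,0,0,0,0,-0.0025,0,0,0,0.75,0,0,-0.0025,0,0,0,0.75,0,0,-0.0025,0,0,0,0.75,0,0,-0.0025,0,0,0,0.75,0,0,-0.03,0,0,0,0.75,0,0,-0.08,0,0,0,0.75,0,0,-0.125,0,0,0,0.8])

```text
t: 22.25
eef_pos: [0.5099, 0.3239, 0.1444]
tool_rot: [0.0, 0.664, 0.748, -0.001]
contact_force: [1.8, 0.6, 0.3]
gripper_width: 0.802
grasp_force: 0.0
```

Request:
arm_command(commands=[-0.04,-0.011,-0.02,0,0,0,0.85,-0.08,-0.021,-0.04,0,0,0,0.85,-0.12,-0.032,-0.05,0,0,0,0.85,-0.16,-0.043,-0.05,0,0,0,0.85,-0.2,-0.054,-0.05,0,0,0,0.85,-0.24,-0.064,-0.05,0,0,0,0.85,-0.28,-0.075,-0.05,0,0,0,0.85,-0.32,-0.086,-0.05,0,0,0,0.85])

```text
t: 23.05
eef_pos: [0.4622, -0.0052, 0.1934]
tool_rot: [0.0, 0.664, 0.748, 0.0]
contact_force: [0.2, -0.8, -0.3]
gripper_width: 0.852
grasp_force: 0.0
```

```bash
python3 plan.py .416 -.322 .2; python3 - <<'E'
from h import *
s=snap('scene')
for n,p in(('bearing',(.511,.325,.028)),('tape big',(.418,-.325,.108)),('tape slim',(.507,-.325,.093)),('tin',(.598,-.322,.083))):
    u,v=map(int,proj(s,p))
    try:
        a,uv,r=blob(s,(0,0,175),(180,60,255),(u-15,v-15,u+15,v+15)) if n!='bearing' else blob(s,(0,0,0),(180,100,200),(u-20,v-20,u+20,v+20))
        print(n,(u,v),a,np.round(uv,1),onz(s,uv,p[2]).round(4))
    except Exception as e: print(n,e)
E
```

```text
t 23.1 pos [ 0.4622 -0.0052  0.1934] yaw 6.82 down [ 0.  0. -1.] w 0.852 F [ 0.2 -0.8 -0.3] g 0.0
[0.416, -0.322, 0.2] -> [-0.3091 -0.0835 -0.0067]
bearing (399, 123) 308.5 [398.7 127.3] [0.5177 0.3134 0.028 ]
tape big (146, 247) 246.0 [147.2 247.4] [ 0.4183 -0.3241  0.108 ]
tape slim (174, 282) 264.0 [175.2 282.2] [ 0.5071 -0.3236  0.093 ]
tin (205, 318) 642.0 [205.5 318.9] [ 0.5987 -0.322   0.083 ]
```

Request:
arm_command(commands=[-0.04,-0.011,0,0,0,0,0.85,-0.08,-0.022,0,0,0,0,0.85,-0.12,-0.032,0,0,0,0,0.85,-0.16,-0.043,0,0,0,0,0.85,-0.2,-0.054,0,0,0,0,0.85,-0.24,-0.065,0,0,0,0,0.85,-0.28,-0.075,0,0,0,0,0.85,-0.312,-0.084,0,0,0,0,0.85], force=40)

```text
t: 23.9
eef_pos: [0.4158, -0.3256, 0.1933]
tool_rot: [0.0, 0.664, 0.747, -0.0]
contact_force: [1.1, 0.8, -0.3]
gripper_width: 0.847
grasp_force: 0.0
```

Request:
arm_command(commands=[0,0,0,0,0,0,0.85,0,0,0.02,0,0,0,0.85,0,0,0.06,0,0,0,0.85,0,0,0.1,0,0,0,0.85,0,0,0.125,0,0,0,0.85,0,0,0.135,0,0,0,0.85,0,0,0.135,0,0,0,0,0,0,0.135,0,0,0,0])

```text
t: 24.7
eef_pos: [0.4169, -0.3235, 0.0591]
tool_rot: [0.0, 0.664, 0.748, 0.0]
contact_force: [-1.1, 0.2, -2.1]
gripper_width: 0.678
grasp_force: 46.0
```

Request:
arm_command(commands=[0,0,0,0,0,0,0,0,0,0,0,0,0,0,0,0,0,0,0,0,0,0,0,0,0,0,0,0])

```text
t: 25.1
eef_pos: [0.4165, -0.3234, 0.0586]
tool_rot: [0.0, 0.664, 0.748, 0.0]
contact_force: [0.3, -0.3, -3.1]
gripper_width: 0.673
grasp_force: 46.0
```

```bash
python3 plan.py .6245 .1081 .0597
```

```text
t 25.1 pos [ 0.4165 -0.3234  0.0586] yaw 6.82 down [ 0.001 -0.    -1.   ] w 0.673 F [ 0.3 -0.3 -3.1] g 46.0
[0.6245, 0.1081, 0.0597] -> [ 0.4037  0.2578 -0.001 ]
```

Request:
arm_command(commands=[0,0,-0.04,0,0,0,0,0,0,-0.085,0,0,0,0,0,0,-0.125,0,0,0,0,0.035,0.022,-0.135,0,0,0,0,0.07,0.045,-0.135,0,0,0,0,0.105,0.067,-0.135,0,0,0,0,0.14,0.089,-0.135,0,0,0,0,0.175,0.112,-0.135,0,0,0,0])

```text
t: 25.9
eef_pos: [0.5069, -0.1347, 0.1935]
tool_rot: [-0.0, 0.664, 0.748, 0.0]
contact_force: [1.2, -0.3, -2.7]
gripper_width: 0.679
grasp_force: 46.6
```

Request:
arm_command(commands=[0.035,0.022,0,0,0,0,0,0.07,0.045,0,0,0,0,0,0.105,0.067,0,0,0,0,0,0.14,0.089,0,0,0,0,0,0.175,0.112,0,0,0,0,0,0.205,0.131,0,0,0,0,0,0.224,0.143,0,0,0,0,0,0.228,0.146,0,0,0,0,0])

```text
t: 26.7
eef_pos: [0.6252, 0.1117, 0.1927]
tool_rot: [-0.0, 0.662, 0.75, 0.0]
contact_force: [0.9, 0.1, -3.3]
gripper_width: 0.677
grasp_force: 46.4
```

Request:
arm_command(commands=[0,0,0.02,0,0,0,0,0,0,0.05,0,0,0,0,0,0,0.08,0,0,0,0,0,0,0.1,0,0,0,0,0,0,0.1,0,0,0,0,0,0,0.1,0,0,0,0])

```text
t: 27.3
eef_pos: [0.6247, 0.1063, 0.0938]
tool_rot: [0.0, 0.664, 0.747, -0.0]
contact_force: [0.8, -0.1, -3.1]
gripper_width: 0.673
grasp_force: 46.3
```

```bash
python3 plan.py .6245 .1081 .0607;python3 -c "
from bay import *
c=snap('wrist','w5.png');walls(c)"
```

```text
t 27.3 pos [0.6247 0.1063 0.0938] yaw 6.74 down [-0.    -0.001 -1.   ] w 0.673 F [ 0.8 -0.1 -3.1] g 46.3
[0.6245, 0.1081, 0.0607] -> [0.0018 0.0001 0.0331]
back 22 pt 0.66607803 0.079714 ang -83.17
side 29 pt 0.56286824 0.14666724 ang 6.13
outer [0.6568 0.1568] inner [0.6533 0.1523]
```

Request:
arm_command(commands=[0,0,0.015,0,0,0,0,0,0,0.026,0,0,0,0,0,0,0.032,0,0,0,0,0,0,0.032,0,0,0,0])

```text
t: 27.75
eef_pos: [0.6237, 0.1074, 0.0599]
tool_rot: [-0.001, 0.664, 0.748, -0.001]
contact_force: [0.1, -0.9, -3.0]
gripper_width: 0.673
grasp_force: 46.4
```

Request:
arm_command(commands=[0,0.002,0,0,0,0,0,0,0.004,0,0,0,0,0,0,0.005,0,0,0,0,0,0,0.005,0,0,0,0,0])

```text
t: 28.15
eef_pos: [0.6301, 0.1081, 0.0616]
tool_rot: [0.0, 0.664, 0.748, 0.0]
contact_force: [-0.4, -0.3, -3.1]
gripper_width: 0.672
grasp_force: 46.4
```

Request:
arm_command(commands=[0.002,0,0,0,0,0,0,0.004,0,0,0,0,0,0,0.005,0,0,0,0,0,0,0.005,0,0,0,0,0,0])

```text
t: 28.55
eef_pos: [0.6289, 0.1134, 0.0612]
tool_rot: [-0.0, 0.664, 0.748, 0.0]
contact_force: [0.3, -0.1, -4.0]
gripper_width: 0.674
grasp_force: 46.4
```

Request:
arm_command(commands=[0,0.001,0,0,0,0,0,0,0.002,0,0,0,0,0,0,0.003,0,0,0,0,0,0,0.003,0,0,0,0,0])

```text
t: 28.95
eef_pos: [0.6312, 0.1132, 0.061]
tool_rot: [-0.001, 0.664, 0.748, -0.001]
contact_force: [-4.5, -0.8, -1.0]
gripper_width: 0.676
grasp_force: 46.6
```

Request:
arm_command(commands=[0.001,0,0,0,0,0,0,0.002,0,0,0,0,0,0,0.003,0,0,0,0,0,0,0.003,0,0,0,0,0,0])

```text
t: 29.35
eef_pos: [0.6309, 0.116, 0.0609]
tool_rot: [-0.0, 0.664, 0.748, -0.001]
contact_force: [-3.7, -2.0, -3.4]
gripper_width: 0.673
grasp_force: 46.4
```

Request:
arm_command(commands=[0.001,0,0,0,0,0,0,0.002,0,0,0,0,0,0,0.003,0,0,0,0,0,0,0.003,0,0,0,0,0,0])

```text
t: 29.75
eef_pos: [0.6307, 0.1185, 0.061]
tool_rot: [-0.0, 0.664, 0.748, -0.001]
contact_force: [-4.0, -3.6, -2.9]
gripper_width: 0.674
grasp_force: 46.3
```

Request:
arm_command(commands=[0.001,0,0,0,0,0,0,0.002,0,0,0,0,0,0,0.002,0,0,0,0,0,0,0.002,0,0,0,0,0,0])

```text
t: 30.15
eef_pos: [0.6306, 0.1187, 0.0611]
tool_rot: [0.001, 0.664, 0.747, -0.001]
contact_force: [-4.7, -7.1, -3.9]
gripper_width: 0.672
grasp_force: 46.3
```

```bash
python3 plan.py; python3 - <<'E'
from bay import *
c=snap('wrist','w6.png');s=snap('scene')
w=c['img'][60:400,150:500];a=s['img'][140:260,300:430]
cv2.imwrite('pics/m5.png',np.hstack([cv2.resize(w,(400,389)),cv2.resize(a,(400,389))])[:,:,::-1])
E
```

```text
t 30.1 pos [0.6306 0.1187 0.0611] yaw 6.73 down [-0.001 -0.003 -1.   ] w 0.672 F [-4.7 -7.1 -3.9] g 46.3
```

View pics/m5.png

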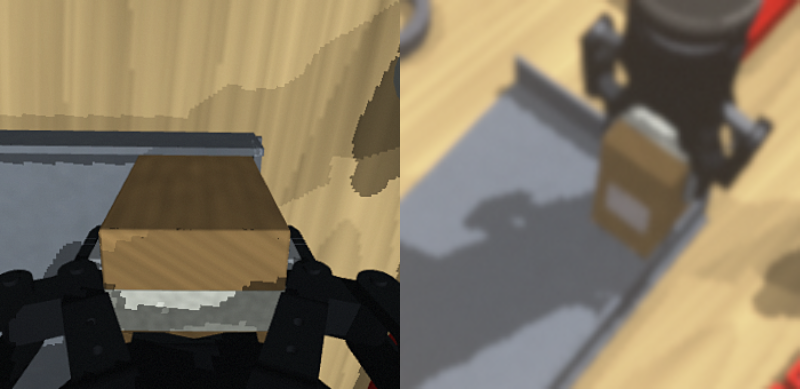

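The carton sits in the corner with both walls in contact. Lower and release.

Request:
arm_command(commands=[-0.001,-0.001,0.0015,0,0,0,0,-0.001,-0.001,0.003,0,0,0,0,-0.001,-0.001,0.003,0,0,0,0])

```text
t: 30.55
eef_pos: [0.6306, 0.1185, 0.059]
tool_rot: [0.001, 0.664, 0.747, -0.0]
contact_force: [-4.1, -4.4, 1.5]
gripper_width: 0.674
grasp_force: 46.8
```

Request:
arm_command(commands=[0,0,-0.0005,0,0,0,0.85,0,0,-0.0005,0,0,0,0.85,0,0,-0.0005,0,0,0,0.85,0,0,-0.0005,0,0,0,0.85,0,0,-0.04,0,0,0,0.85,0,0,-0.085,0,0,0,0.85,0,0,-0.125,0,0,0,0.85,0,0,-0.135,0,0,0,0.85])

```text
t: 31.35
eef_pos: [0.6331, 0.1202, 0.1984]
tool_rot: [0.002, 0.664, 0.748, 0.003]
contact_force: [-0.1, 0.2, -0.3]
gripper_width: 0.849
grasp_force: 0.0
```

```bash
python3 plan.py .507 -.3245 .052; python3 - <<'E'
from h import *
c=snap('wrist');u,v=map(int,proj(c,[.6306,.1187,.109]));print(u,v)
a,uv,r=blob(c,(0,0,140),(180,40,255),(u-60,v-25,u+60,v+25));print(a,uv,r,onz(c,uv,.109))
E
```

```text
t 31.4 pos [0.6331 0.1202 0.1984] yaw 6.8 down [ 0.008  0.002 -1.   ] w 0.849 F [-0.1  0.2 -0.3] g 0.0
[0.507, -0.3245, 0.052] -> [-0.4268 -0.1791  0.1444]
315 205
1398.5 (315.9082350137051, 209.46955070909306) ((316.0, 209.5), (19.0, 74.0), 90.0) [0.63157033 0.11514205 0.109     ]
```

Request:
arm_command(commands=[-0.035,-0.015,0,0,0,0,0.85,-0.075,-0.031,0,0,0,0,0.85,-0.115,-0.048,0,0,0,0,0.85,-0.155,-0.064,0,0,0,0,0.85,-0.195,-0.081,0,0,0,0,0.85,-0.235,-0.097,0,0,0,0,0.85,-0.275,-0.114,0,0,0,0,0.85,-0.315,-0.13,0,0,0,0,0.85])

```text
t: 32.2
eef_pos: [0.5373, -0.209, 0.1921]
tool_rot: [-0.001, 0.664, 0.748, -0.0]
contact_force: [0.2, 0.0, -1.1]
gripper_width: 0.849
grasp_force: 0.0
```

Request:
arm_command(commands=[-0.04,-0.017,0,0,0,0,0.85,-0.08,-0.033,0,0,0,0,0.85,-0.105,-0.044,0,0,0,0,0.85,-0.111,-0.046,0,0,0,0,0.85,-0.111,-0.046,0,0,0,0,0.85,-0.111,-0.046,0,0,0,0,0.85])

```text
t: 32.8
eef_pos: [0.5066, -0.3219, 0.1924]
tool_rot: [-0.001, 0.663, 0.749, 0.0]
contact_force: [0.8, 0.7, 0.3]
gripper_width: 0.848
grasp_force: 0.0
```

```bash
python3 plan.py .507 -.324 .0525 .631 .119 .06; python3 - <<'E'
from h import *
s=snap('scene');u,v=map(int,proj(s,[.6306,.1187,.109]))
a,uv,r=blob(s,(0,0,170),(180,60,255),(u-18,v-18,u+18,v+18));print('big',(u,v),uv,onz(s,uv,.109).round(4))
u,v=map(int,proj(s,[.507,-.324,.093]))
a,uv,r=blob(s,(0,0,170),(180,60,255),(u-18,v-18,u+18,v+18));print('slim',(u,v),uv,onz(s,uv,.093).round(4))
E
```

```text
t 32.8 pos [ 0.5066 -0.3219  0.1924] yaw 6.93 down [-0.001  0.001 -1.   ] w 0.848 F [0.8 0.7 0.3] g 0.0
[0.507, -0.324, 0.0525] -> [-0.0024  0.0002  0.1399]
[0.631, 0.119, 0.06] -> [0.4224 0.1767 0.1329]
big (384, 180) (384.53232577665824, 181.72544080604533) [0.6327 0.1163 0.109 ]
slim (174, 282) (177.55640373197622, 284.77608142493636) [ 0.5145 -0.3231  0.093 ]
```

Request:
arm_command(commands=[-0.001,0,0.03,0,0,0,0.85,-0.001,0,0.07,0,0,0,0.85,-0.001,0,0.11,0,0,0,0.85,-0.001,0,0.13,0,0,0,0.85,-0.001,0,0.14,0,0,0,0.85,-0.001,0,0.14,0,0,0,0.85,-0.001,0,0.14,0,0,0,0,-0.001,0,0.14,0,0,0,0])

```text
t: 33.65
eef_pos: [0.5071, -0.325, 0.0547]
tool_rot: [0.001, 0.664, 0.748, 0.0]
contact_force: [0.6, -0.2, -1.1]
gripper_width: 0.677
grasp_force: 42.7
```

Request:
arm_command(commands=[0,0,0,0,0,0,0,0,0,0,0,0,0,0,0,0,0,0,0,0,0,0,0,0,0,0,0,0,0,0,-0.04,0,0,0,0,0,0,-0.085,0,0,0,0,0,0,-0.125,0,0,0,0,0,0,-0.145,0,0,0,0])

```text
t: 34.45
eef_pos: [0.5069, -0.3258, 0.2019]
tool_rot: [0.002, 0.664, 0.748, 0.001]
contact_force: [0.2, -0.1, -2.3]
gripper_width: 0.677
grasp_force: 44.3
```

Request:
arm_command(commands=[0.035,0.016,0,0,0,0,0,0.075,0.035,0,0,0,0,0,0.115,0.053,0,0,0,0,0,0.155,0.071,0,0,0,0,0,0.195,0.09,0,0,0,0,0,0.235,0.108,0,0,0,0,0,0.275,0.127,0,0,0,0,0,0.31,0.143,0,0,0,0,0])

```text
t: 35.25
eef_pos: [0.6115, 0.0029, 0.1981]
tool_rot: [-0.0, 0.663, 0.748, 0.0]
contact_force: [0.8, -0.7, -2.6]
gripper_width: 0.675
grasp_force: 44.1
```

Request:
arm_command(commands=[0.03,0.014,0,0,0,0,0,0.05,0.023,0,0,0,0,0,0.059,0.027,0,0,0,0,0,0.059,0.027,0,0,0,0,0,0.059,0.027,0.02,0,0,0,0,0.059,0.027,0.05,0,0,0,0,0.059,0.027,0.08,0,0,0,0,0.059,0.027,0.09,0,0,0,0])

```text
t: 36.05
eef_pos: [0.6286, 0.0595, 0.1057]
tool_rot: [-0.001, 0.665, 0.747, -0.002]
contact_force: [-0.6, -0.3, -2.2]
gripper_width: 0.676
grasp_force: 44.0
```

```bash
python3 plan.py .632 .063 .0545; python3 - <<'E'
from h import *
c=snap('wrist');s=snap('scene');u,v=map(int,proj(c,[.6306,.1187,.109]));print(u,v)
cv2.imwrite('pics/m6.png',np.hstack([cv2.resize(c['img'],(480,300)),cv2.resize(s['img'][140:260,300:420],(300,300))])[:,:,::-1])
E
```

```text
t 36.0 pos [0.6286 0.0595 0.1057] yaw 6.66 down [-0.005 -0.002 -1.   ] w 0.676 F [-0.6 -0.3 -2.2] g 44.0
[0.632, 0.063, 0.0545] -> [0.0032 0.004  0.0512]
338 144
```

View pics/m6.png

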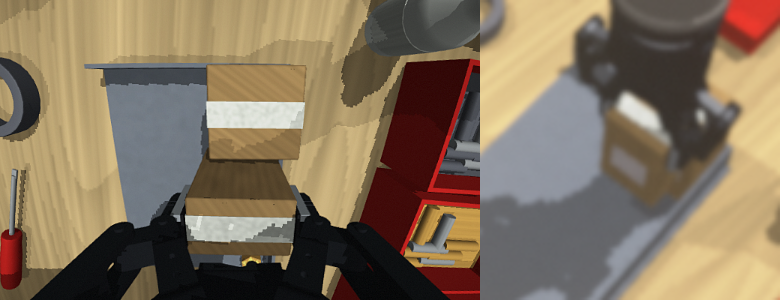

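The big carton sits square in the corner, and the slim carton is upright in the fingers just short of it. Lower almost to the floor, then push along x and y.

Request:
arm_command(commands=[0,0,0.015,0,0,0,0,0,0,0.03,0,0,0,0,0,0,0.042,0,0,0,0,0,0,0.048,0,0,0,0,0,0,0.048,0,0,0,0])

```text
t: 36.65
eef_pos: [0.6304, 0.0618, 0.0591]
tool_rot: [-0.001, 0.664, 0.748, -0.001]
contact_force: [-0.9, -0.1, -1.1]
gripper_width: 0.675
grasp_force: 44.2
```

Request:
arm_command(commands=[0,0.002,0,0,0,0,0,0,0.004,0,0,0,0,0,0,0.005,0,0,0,0,0,0,0.005,0,0,0,0,0])

```text
t: 37.05
eef_pos: [0.6366, 0.0626, 0.0607]
tool_rot: [0.0, 0.664, 0.748, 0.0]
contact_force: [-0.5, 0.6, -1.7]
gripper_width: 0.675
grasp_force: 44.2
```

Request:
arm_command(commands=[0.002,0,0,0,0,0,0,0.004,0,0,0,0,0,0,0.006,0,0,0,0,0,0,0.006,0,0,0,0,0,0,0.006,0,0,0,0,0,0])

```text
t: 37.55
eef_pos: [0.6353, 0.0686, 0.0603]
tool_rot: [-0.0, 0.664, 0.748, 0.0]
contact_force: [0.0, -0.6, -0.9]
gripper_width: 0.678
grasp_force: 44.1
```

Request:
arm_command(commands=[0,0,0.003,0,0,0,0,0,0.001,0.004,0,0,0,0,0,0.002,0.004,0,0,0,0,0,0.002,0.004,0,0,0,0])

```text
t: 37.95
eef_pos: [0.6366, 0.0687, 0.0558]
tool_rot: [-0.001, 0.664, 0.748, -0.001]
contact_force: [-1.4, 0.0, -3.7]
gripper_width: 0.675
grasp_force: 44.1
```

Request:
arm_command(commands=[0.001,0,0,0,0,0,0,0.002,0,0,0,0,0,0,0.003,0,0,0,0,0,0,0.003,0,0,0,0,0,0])

```text
t: 38.35
eef_pos: [0.6366, 0.069, 0.0563]
tool_rot: [0.001, 0.664, 0.748, -0.001]
contact_force: [-2.6, -6.1, -1.7]
gripper_width: 0.675
grasp_force: 43.6
```

```bash
python3 plan.py
```

```text
t 38.4 pos [0.6366 0.069  0.0563] yaw 6.75 down [-0.001 -0.003 -1.   ] w 0.675 F [-2.6 -6.1 -1.7] g 43.6
```

Request:
arm_command(commands=[-0.0015,0,0.0015,0,0,0,0,-0.0015,0,0.002,0,0,0,0,-0.0015,0,0.002,0,0,0,0])

```text
t: 38.65
eef_pos: [0.6367, 0.0687, 0.0556]
tool_rot: [-0.0, 0.664, 0.748, -0.0]
contact_force: [-7.8, -3.0, 9.9]
gripper_width: 0.676
grasp_force: 44.9
```

Request:
arm_command(commands=[0,0,-0.0005,0,0,0,0.85,0,0,-0.0005,0,0,0,0.85,0,0,-0.0005,0,0,0,0.85,0,0,-0.0005,0,0,0,0.85,0,0,-0.04,0,0,0,0.85,0,0,-0.085,0,0,0,0.85,0,0,-0.125,0,0,0,0.85,0,0,-0.14,0,0,0,0.85])

```text
t: 39.45
eef_pos: [0.6394, 0.0699, 0.1987]
tool_rot: [0.002, 0.664, 0.748, 0.003]
contact_force: [0.0, 0.4, -0.2]
gripper_width: 0.851
grasp_force: 0.0
```

```bash
python3 plan.py .598 -.322 .0525; python3 - <<'E'
from h import *
snap('wrist');snap('wrist');c=snap('wrist');s=snap('scene')
for n,p,w in(('big',[.631,.117,.109],(45,20)),('slim',[.6366,.069,.094],(45,20))):
    u,v=map(int,proj(c,p));a,uv,r=blob(c,(0,0,140),(180,40,255),(u-w[0],v-w[1],u+w[0],v+w[1]));print(n,a,(u,v),uv,r[1:],onz(c,uv,p[2]).round(4))
    u,v=map(int,proj(s,p));a,uv,r=blob(s,(0,0,170),(180,60,255),(u-15,v-13,u+15,v+13));print('  scene',a,(u,v),uv,onz(s,uv,p[2]).round(4))
p=[.598,-.322,.083];u,v=map(int,proj(s,p));a,uv,r=blob(s,(0,0,175),(180,60,255),(u-15,v-15,u+15,v+15));print('tin',uv,onz(s,uv,.083))
E
```

```text
t 39.5 pos [0.6394 0.0699 0.1987] yaw 6.8 down [ 0.006  0.001 -1.   ] w 0.851 F [ 0.   0.4 -0.2] g 0.0
[0.598, -0.322, 0.0525] -> [-0.3843 -0.0885  0.1454]
big 1683.0 (315, 143) (316.05763517528226, 145.8837393543276) ((80.08514404296875, 21.47348403930664), 0.909380316734314) [0.6313 0.1153 0.109 ]
  scene 202.0 (384, 181) (384.2656765676567, 181.35478547854785) [0.6317 0.1166 0.109 ]
slim 1279.5 (316, 199) (315.8965741826234, 200.54331118926663) ((70.22093963623047, 18.55061149597168), 1.023030161857605) [0.6365 0.0682 0.094 ]
  scene 252.5 (369, 200) (368.7531353135313, 199.76567656765675) [0.6347 0.0678 0.094 ]
tin (205.48523523523522, 318.7022022022022) [ 0.5983811  -0.32181979  0.083     ]
```

Request:
arm_command(commands=[-0.035,-0.008,0,0,0,0,0.85,-0.08,-0.018,0,0,0,0,0.85,-0.125,-0.028,0,0,0,0,0.85,-0.17,-0.038,0,0,0,0,0.85,-0.215,-0.048,0,0,0,0,0.85,-0.26,-0.058,0,0,0,0,0.85,-0.305,-0.068,0,0,0,0,0.85,-0.345,-0.077,0,0,0,0,0.85])

```text
t: 40.45
eef_pos: [0.6, -0.2834, 0.1918]
tool_rot: [-0.002, 0.664, 0.748, -0.001]
contact_force: [-0.1, -0.3, -0.6]
gripper_width: 0.85
grasp_force: 0.0
```

Request:
arm_command(commands=[-0.025,-0.006,0,0,0,0,0.85,-0.037,-0.009,0,0,0,0,0.85,-0.038,-0.009,0,0,0,0,0.85,-0.038,-0.009,0,0,0,0,0.85,-0.038,-0.009,0,0,0,0,0.85])

```text
t: 40.95
eef_pos: [0.5981, -0.3178, 0.1936]
tool_rot: [-0.001, 0.663, 0.749, 0.0]
contact_force: [-0.1, 1.0, 0.4]
gripper_width: 0.855
grasp_force: 0.0
```

```bash
python3 plan.py .598 -.322 .0525
```

```text
t 41.0 pos [ 0.5981 -0.3178  0.1936] yaw 6.99 down [-0.001  0.002 -1.   ] w 0.855 F [-0.1  1.   0.4] g 0.0
[0.598, -0.322, 0.0525] -> [-0.0044 -0.0006  0.1411]
```

Request:
arm_command(commands=[-0.002,0,0.03,0,0,0,0.85,-0.002,0,0.07,0,0,0,0.85,-0.002,0,0.11,0,0,0,0.85,-0.002,0,0.13,0,0,0,0.85,-0.002,0,0.14,0,0,0,0.85,-0.002,0,0.14,0,0,0,0.85,-0.002,0,0.14,0,0,0,0,-0.002,0,0.14,0,0,0,0])

```text
t: 41.75
eef_pos: [0.5988, -0.3227, 0.0561]
tool_rot: [0.001, 0.664, 0.748, 0.001]
contact_force: [1.3, -0.3, 1.5]
gripper_width: 0.642
grasp_force: 43.5
```

Request:
arm_command(commands=[0,0,0,0,0,0,0,0,0,0,0,0,0,0,0,0,0,0,0,0,0,0,0,0,0,0,0,0,0,0,-0.04,0,0,0,0,0,0,-0.085,0,0,0,0,0,0,-0.125,0,0,0,0,0,0,-0.135,0,0,0,0])

```text
t: 42.55
eef_pos: [0.5989, -0.3241, 0.1941]
tool_rot: [0.003, 0.664, 0.748, 0.001]
contact_force: [0.6, -0.6, -3.5]
gripper_width: 0.645
grasp_force: 45.5
```

Request:
arm_command(commands=[0.035,0.008,0,0,0,0,0,0.075,0.018,0,0,0,0,0,0.115,0.028,0,0,0,0,0,0.155,0.038,0,0,0,0,0,0.195,0.047,0,0,0,0,0,0.235,0.057,0,0,0,0,0,0.275,0.067,0,0,0,0,0,0.305,0.074,0,0,0,0,0])

```text
t: 43.35
eef_pos: [0.6338, -0.0068, 0.1874]
tool_rot: [-0.001, 0.663, 0.749, -0.0]
contact_force: [0.9, -0.0, -5.0]
gripper_width: 0.639
grasp_force: 45.4
```

Request:
arm_command(commands=[0.018,0.004,0,0,0,0,0,0.025,0.006,0,0,0,0,0,0.025,0.006,0.03,0,0,0,0,0.025,0.006,0.06,0,0,0,0,0.025,0.006,0.085,0,0,0,0,0.025,0.006,0.095,0,0,0,0,0.025,0.006,0.095,0,0,0,0,0.025,0.006,0.095,0,0,0,0])

```text
t: 44.15
eef_pos: [0.6384, 0.0135, 0.0953]
tool_rot: [0.001, 0.664, 0.747, 0.0]
contact_force: [0.3, 0.7, -3.8]
gripper_width: 0.644
grasp_force: 45.2
```

```bash
python3 plan.py .638 .0155 .058
```

```text
t 44.1 pos [0.6384 0.0135 0.0953] yaw 6.73 down [ 0.001 -0.001 -1.   ] w 0.644 F [ 0.3  0.7 -3.8] g 45.2
[0.638, 0.0155, 0.058] -> [ 0.0021 -0.0002  0.0373]
```

Request:
arm_command(commands=[0,0,0.015,0,0,0,0,0,0,0.028,0,0,0,0,0,0,0.036,0,0,0,0,0,0,0.036,0,0,0,0,0,0,0.036,0,0,0,0])

```text
t: 44.65
eef_pos: [0.6376, 0.0148, 0.0578]
tool_rot: [-0.0, 0.664, 0.748, -0.0]
contact_force: [-0.6, -0.0, -5.0]
gripper_width: 0.642
grasp_force: 46.2
```

Request:
arm_command(commands=[0,0.002,0,0,0,0,0,0,0.004,0,0,0,0,0,0,0.004,0,0,0,0,0,0,0.004,0,0,0,0,0])

```text
t: 45.05
eef_pos: [0.6418, 0.0153, 0.0583]
tool_rot: [0.0, 0.664, 0.748, 0.0]
contact_force: [0.7, -0.7, -3.8]
gripper_width: 0.643
grasp_force: 46.1
```

Request:
arm_command(commands=[0.002,0,0,0,0,0,0,0.004,0,0,0,0,0,0,0.005,0,0,0,0,0,0,0.005,0,0,0,0,0,0,0.005,0,0,0,0,0,0])

```text
t: 45.55
eef_pos: [0.6411, 0.0203, 0.0583]
tool_rot: [-0.0, 0.664, 0.748, -0.0]
contact_force: [-0.3, 0.8, -3.9]
gripper_width: 0.641
grasp_force: 46.1
```

```bash
python3 plan.py .642 .023 .057
```

```text
t 45.5 pos [0.6411 0.0203 0.0583] yaw 6.83 down [-0. -0. -1.] w 0.641 F [-0.3  0.8 -3.9] g 46.1
[0.642, 0.023, 0.057] -> [0.0025 0.0012 0.0013]
```

Request:
arm_command(commands=[0.001,0.001,0,0,0,0,0,0.002,0.001,0,0,0,0,0,0.003,0.001,0,0,0,0,0,0.003,0.001,0,0,0,0,0])

```text
t: 45.95
eef_pos: [0.6419, 0.0231, 0.0584]
tool_rot: [0.0, 0.664, 0.748, -0.0]
contact_force: [-0.3, -0.8, -3.7]
gripper_width: 0.637
grasp_force: 46.2
```

```bash
python3 plan.py
```

```text
t 46.0 pos [0.6419 0.0231 0.0584] yaw 6.81 down [ 0. -0. -1.] w 0.637 F [-0.3 -0.8 -3.7] g 46.2
```

Request:
arm_command(commands=[0,0,0.001,0,0,0,0,0,0,0.002,0,0,0,0,0,0,0.0025,0,0,0,0,0,0,0.0025,0,0,0,0])

```text
t: 46.35
eef_pos: [0.6419, 0.0231, 0.0565]
tool_rot: [-0.0, 0.664, 0.748, 0.0]
contact_force: [-1.5, -1.5, 5.0]
gripper_width: 0.642
grasp_force: 47.0
```

Request:
arm_command(commands=[0,0,0,0,0,0,0.85,0,0,0,0,0,0,0.85,0,0,0,0,0,0,0.85,0,0,0,0,0,0,0.85,0,0,-0.04,0,0,0,0.85,0,0,-0.085,0,0,0,0.85,0,0,-0.125,0,0,0,0.85,0,0,-0.14,0,0,0,0.85])

```text
t: 47.15
eef_pos: [0.6439, 0.0228, 0.2001]
tool_rot: [0.002, 0.664, 0.748, 0.002]
contact_force: [0.2, 0.2, 0.0]
gripper_width: 0.845
grasp_force: 0.0
```

Request:
arm_command(commands=[0,0,0,0,0,0,0.85,0,0,0,0,0,0,0.85,0,0,0,0,0,0,0.85,0,0,0,0,0,0,0.85,0,0,0,0,0,0,0.85])

```text
t: 47.65
eef_pos: [0.6412, 0.0233, 0.1946]
tool_rot: [-0.001, 0.664, 0.748, -0.001]
contact_force: [0.6, -1.2, -0.2]
gripper_width: 0.85
grasp_force: 0.0
```

```bash
python3 plan.py; python3 - <<'E'
from h import *
c=snap('wrist');s=snap('scene')
for n,p,w in(('big',[.631,.117,.109],(45,20)),('slim',[.6366,.069,.094],(45,20)),('tin',[.642,.023,.084],(45,30))):
    u,v=map(int,proj(c,p));a,uv,r=blob(c,(0,0,150),(180,40,255),(u-w[0],v-w[1],u+w[0],v+w[1]));print(n,a,(u,v),np.round(uv,1),r[1:],onz(c,uv,p[2]).round(4))
    u,v=map(int,proj(s,p));a,uv,r=blob(s,(0,0,170),(180,60,255),(u-15,v-13,u+15,v+13));print('  scene',a,(u,v),onz(s,uv,p[2]).round(4))
for n,q,z in(('scene',s,.017),):
    u,v=map(int,proj(q,[.659,-.087,z]));a,uv,r=blob(q,(15,120,60),(35,255,255),(u-14,v-14,u+14,v+14));print('nut',onz(q,uv,z).round(4))
u,v=map(int,proj(s,[.511,.325,.028]));a,uv,r=blob(s,(0,0,0),(180,120,255),(u-25,v-25,u+25,v+25));print('bearing',a,(u,v),uv,onz(s,uv,.02).round(4))
E
```

```text
t 47.6 pos [0.6412 0.0233 0.1946] yaw 6.81 down [-0.002 -0.    -1.   ] w 0.85 F [ 0.6 -1.2 -0.2] g 0.0
big 2014.5 (321, 75) [321.7  78.6] ((84.15738677978516, 24.216856002807617), 0.9710220098495483) [0.6317 0.1152 0.109 ]
  scene 1.0 (384, 181) [0.6262 0.114  0.109 ]
slim 1522.0 (320, 143) [320.3 144.1] ((75.1453628540039, 20.732219696044922), 1.3639276027679443) [0.6363 0.0681 0.094 ]
  scene 256.5 (369, 200) [0.6344 0.068  0.094 ]
tin 3120.5 (320, 196) [320.8 196.5] ((56.0, 66.0), 90.0) [0.6422 0.0226 0.084 ]
  scene 485.0 (355, 217) [0.6416 0.0222 0.084 ]
nut [ 0.6623 -0.0877  0.017 ]
bearing 1484.0 (399, 123) (389.5450359389038, 121.35366127583107) [0.4842 0.318  0.02  ]
```

```bash
python3 -c "
from station import hand_in
print(hand_in())"
```

```text
the job is handed in; nothing more can be done
None
```

The job is handed in at about 48 s. The bearing was set down in the tray, though I have no camera confirmation of where it finally lies. By the last camera measurements the big carton, slim carton and tin stand snug along the back wall from the corner; everything is let go and the nut lies where it was.

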